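# Refit the two tiers of the autosampler tube rack and load the tray

### The arm

A 6-joint arm with a two-finger parallel gripper is mounted at the origin on the work surface. World frame = base frame: x ahead of the robot, y to its left, z up, the work surface at z = 0. Lengths are in m, angles in rad, forces in N, time in s.
With the tool pointing down it reaches from about 0.225 to 0.725 m from the base axis. Payload 3.1 kg.
Tool frame: the origin (TCP) lies between the finger pads; the fingertips stand 25 mm ahead of it and the grasp point (between the pads) lies 6 mm ahead of it; z points along the fingers, y is the direction in which the jaws open and shut (so a half turn about z gives the same grasp; the last joint's range is limited). The gripper opens to 85 mm and grips with 20 to 120 N. Pads are 22 mm wide; open, the fingers measure 114 mm over their backs; the gripper's body (76 mm by 85 mm) begins 54 mm behind the grasp point. The pads swing forward as they close: fully open they stand 13 mm farther back than shut.
Start: joints at [-1.232, 0.048, 0.099, 1.622, 0, 1.443], TCP at [0.236, -0.469, 0.256] pointing down, gripper open.
Joint ranges: [-2.91, 2.91], [-0.99, 1.94], [-1.21, 1.42], [-2.12, 2.29], [-1.49, 1.47], [-3.14, 3.14]. Speed limits (rad/s): [2.79, 2.79, 3.14, 3.14, 3.14, 3.14].

### API

Orientations are given as a 3x3 rotation matrix whose columns are the frame's x, y, z axes.
In Python, from station import env, viewer gives the robot as it stands.
- The arm moves only by the tool arm_command, never from a script. Its argument "commands" is text: rows parted by semicolons, each of 7 numbers parted by spaces: the shift along the tool's x, y, z in cm, then the turn, a rotation vector about the tool's x, y, z in degrees, then the opening, from 0 (shut) to 1 (fully open). In form: dx dy dz ax ay az claw; .... A call has 1 to 5 rows; each row shifts and turns the commanded pose from where the row before left it, along the tool's axes as they then stand; what a row does not reach is not made up. A row lasts 1/12 s, in which the tool goes at most 41.7 mm and 7.16 degrees, less where a joint would pass 70% of its speed; a pose out of reach is approached as far as the arm can. A call is refused whole if a number of a shift passes 4.17 or a number of a turn 7.16, either way. A call with a gripper value outside its range is refused whole. The fingers move at their own pace and stop on an object; "grip_force" is the grip in N (left out, the last holds). Time passes only in rows, so rows that do not move let the fingers close. It gives the time, the measured TCP pose, the force and the opening at its end, in the units of the state.
- env.state(): the state, without advancing time (a new reading comes with each control period).
- viewer.snapshot(name): name is "side" or "top" or "wrist"; returns a dict with "pixels" (480x640x3 uint8, red, green, blue), "depth" (480x640 float32, m along the optical axis (not along the pixel's ray), 0 where there is no reading), "K" (3x3 intrinsics, pixels), "extrinsics" (4x4, takes a point from world to camera coordinates). Camera axes: x right, y down, z forward; pixel columns grow to the right and rows downward; lengths in m; the calibration is good to about 2 mm. A picture is of the moment at which its call begins.
- env.hand_in(): hands the job in, once; it reports no verdict.
The state is a dict: "clock": time; "qpos": joint angles; "joint_velocities": joint speeds; "effort": joint torques, N m; "position": TCP position; "tool_rot": TCP orientation; "contact_force": force on the tool from outside, world axes, zero at the start; "ft_torque": the same for the moment, N m; "opening": finger opening in m.
Only numpy, scipy, OpenCV 4.12 (cv2) and the standard library are available. Lean on these libraries where they do the work, as an engineer would, in place of code of your own. Each camera call takes 0.05 s, during which the arm holds its last target.

### The job

The autosampler's tube rack has been washed and must go back in: draw the tray out as far as it goes, lower the grey tier with the wide corner holes over all four posts until it lies flat on their lower shoulders, then the blue tier over the same posts onto their upper shoulders. Set each tier down gently and let go of it, then push the tray fully home with both tiers still seated. Leave the jars, bottles, beaker and spatula where they are.

Things in the scene. Friction and masses are not known exactly. Their poses are not given: they have to be found in the camera images.
- sampler: White autosampler, a fixed machine 330 mm wide (its x), 340 mm deep (its y) and 205 mm tall, with a clear cover and an open-fronted bay. Origin on the bench under the middle of its front face; x runs along the face, +y points straight out of the front (the way the tray slides out), z up. The machine occupies y from -340 to 0 mm.
- tray (a joint): How far the tray is out of the autosampler, in m along the sampler's +y: 0 = fully home, its front lip level with the machine's face; 0.17 = fully out, at its stop. It slides stiffly (about 2.5 N friction) and stays where it is left; it stands partly out at the start. It carries the posts, handle and anything set on the posts.
- tray_handle (a point): Middle of the tray's bright steel bar handle: round, 12 mm thick, 120 mm long, along the sampler's x, 45 mm above the bench, 129 mm out (+y) from the posts' centre, joined at both ends to the tray's front lip. A clear gap of 44 mm between bar and lip is open above and below, so fingers can reach down behind the bar, or pinch it. The lip's top is 50 mm above the bench.
- posts (a point): Four fixed stepped posts on the tray, at x +-78, y +-16 mm of this frame (axes as the sampler's); origin centred between them at their foot, 28 mm above the bench. Heights from there: black part 25 mm thick up to 45 mm, steel part 15 mm thick up to 95 mm, brass pin 8 mm thick with a tapered point up to 120 mm. The steps are flat shoulders. Reads the tray's present place.
- lower_seat (a point): Centre of the four posts at the height of their lower shoulders (top of the black part), 73 mm above the bench; axes as posts. It moves with the tray. The grey tier's origin belongs here.
- upper_seat (a point): Centre of the four posts at the height of their upper shoulders (top of the steel part), 123 mm above the bench; axes as posts. It moves with the tray. The blue tier's origin belongs here.
- lower_tier: Grey rack tier: plate 190 (its x) x 62 (y) x 4 mm with a 21 mm post hole at each corner (x +-78, y +-16 mm) and small tube holes between. Origin: centre of the plate's underside, z up. The middle 76 mm of both long edges has a flange turned down 12 mm below the underside, flush with the edge; it stands on them (origin 16 mm over the bench) and is gripped across its 62 mm. Same both ways round. 0.16 kg.
- upper_tier: Blue rack tier: the same plate, flanges and frame as the grey one, but its corner post holes are only 13 mm (x +-78, y +-16 mm), so it stops on the upper shoulders, and its tube holes are larger. About 0.16 kg.
- jar_mat: Glass jar with an orange lid, 55 mm across, 74 mm tall, standing on the mat; to be left alone. Origin at the centre of its underside.
- jar_a: Another such jar, on the bench; to be left alone.
- jar_b: Another such jar, on the bench; to be left alone.
- amber_bottle: Amber glass bottle, 60 mm across, 135 mm tall; to be left alone. Origin at the centre of its underside.
- beaker: Small glass beaker, 72 mm across, 95 mm tall; to be left alone. Origin at the centre of its underside.
- spatula: Thin steel laboratory spatula, 180 mm long, lying on the mat between the two tiers, along its own x; to be left alone.
There are look-alikes about, which are no part of the job. Of the things like the upper_tier, leave any that is red; of the rest the larger one is meant.

How it is judged:
On the way, in this order (a step that is already met when the one before it is completed fails the run):
1. the tray has been drawn out to within 8 mm of its stop (value of joint tray above 0.162 m), for 0.1 s.
2. the grey tier lies flat on the lower shoulders, over all four posts, let go (z of lower_tier in the frame of lower_seat between -0.002 and 0.002 m and horizontal distance between lower_tier and lower_seat below 0.004 m and angle between the x axis of lower_tier and the x axis of lower_seat, either way round below 0.06 rad and angle between the z axis of lower_tier and the z axis of lower_seat, either way round below 0.025 rad and contact force between the fingers and lower_tier below 0.3 N), for 0.2 s.
3. the blue tier lies flat on the upper shoulders, over all four posts, let go, the grey one still seated below (z of lower_tier in the frame of lower_seat between -0.002 and 0.002 m and horizontal distance between lower_tier and lower_seat below 0.004 m and angle between the x axis of lower_tier and the x axis of lower_seat, either way round below 0.06 rad and angle between the z axis of lower_tier and the z axis of lower_seat, either way round below 0.025 rad and z of upper_tier in the frame of upper_seat between -0.002 and 0.002 m and horizontal distance between upper_tier and upper_seat below 0.004 m and angle between the x axis of upper_tier and the x axis of upper_seat, either way round below 0.06 rad and angle between the z axis of upper_tier and the z axis of upper_seat, either way round below 0.025 rad and contact force between the fingers and upper_tier below 0.3 N), for 0.2 s.
At the end, for the whole second after the job is handed in: The tray is fully home (within 6 mm), the grey tier lies on the lower and the blue tier on the upper shoulders of all four posts (each within 2 mm in height, 4 mm sideways, flat and square to the posts), at rest and released (value of joint tray below 0.006 m and z of lower_tier in the frame of lower_seat between -0.002 and 0.002 m and horizontal distance between lower_tier and lower_seat below 0.004 m and angle between the x axis of lower_tier and the x axis of lower_seat, either way round below 0.06 rad and angle between the z axis of lower_tier and the z axis of lower_seat, either way round below 0.025 rad and z of upper_tier in the frame of upper_seat between -0.002 and 0.002 m and horizontal distance between upper_tier and upper_seat below 0.004 m and angle between the x axis of upper_tier and the x axis of upper_seat, either way round below 0.06 rad and angle between the z axis of upper_tier and the z axis of upper_seat, either way round below 0.025 rad and linear speed of each of lower_tier, upper_tier below 0.02 m/s); the robot touches nothing.
It fails at once if a bystander is shifted by more than 30 mm or knocked over (distance of any of jar_mat, jar_a, jar_b, amber_bottle, beaker, spatula from where it was at the start of the episode above 0.03 m or angle between any of jar_mat, jar_a, jar_b, amber_bottle, beaker's own z axis and vertical above 0.5 rad).
It fails at once if a tier drops onto the posts (faster than 0.4 m/s over them, as from 8 mm or more) while the tray is out ((horizontal distance between lower_tier and lower_seat below 0.01 m and z of lower_tier in the frame of lower_seat below 0.06 m and linear speed of lower_tier above 0.4 m/s and value of joint tray above 0.15 m and velocity of joint tray above -0.05 m/s) or (horizontal distance between upper_tier and upper_seat below 0.01 m and z of upper_tier in the frame of upper_seat below 0.03 m and linear speed of upper_tier above 0.4 m/s and value of joint tray above 0.15 m and velocity of joint tray above -0.05 m/s)).
It fails at once if a tier is forced onto the posts (over 45 N) (contact force between any of lower_tier, upper_tier and sampler above 45 N).
It also fails if it takes over 70 s, if anything falls off the work surface, if the arm or the gripper's body presses on something with over 40 N, if the wrist force passes 120 N, or if a joint passes its speed limit or range.

## Working session

There is one attempt and no reset: what is moved stays moved. The work goes in short steps, Python scripts to look and compute and a tool call to move; the robot and the scene stay as the last step left them, time stands still between calls to the robot, and variables do not carry over. Pictures are saved under pics/ and viewed, and the job is handed in when it is done.

Besides the shell and the picture viewer there is one more tool, called as name(argument=value, ...) on one line, values as JSON. arm_command: Moves the arm, as the interface text tells. Its arguments: {"type":"object","properties":{"commands":{"type":"string"},"grip_force":{"type":"number"}},"required":["commands"]}

```bash
mkdir -p pics; ls
cat > h.py <<'E'
import numpy as np, cv2
from station import env, viewer
def snap(n,f=None):
    s=viewer.snapshot(n)
    if f: cv2.imwrite('pics/'+f,cv2.cvtColor(s['pixels'],cv2.COLOR_RGB2BGR))
    return s
def world(s,u,v,d=None):
    if d is None: d=s['depth'][int(round(v)),int(round(u))]
    p=np.linalg.inv(s['K'])@np.array([u,v,1.])*d
    return (np.linalg.inv(s['extrinsics'])@np.append(p,1))[:3]
def cloud(s):
    v,u=np.mgrid[0:480,0:640]; d=s['depth']
    p=np.stack([u*d,v*d,d],-1)@np.linalg.inv(s['K']).T
    T=np.linalg.inv(s['extrinsics'])
    return p@T[:3,:3].T+T[:3,3]
def raypl(s,u,v,z):
    T=np.linalg.inv(s['extrinsics']); r=T[:3,:3]@np.linalg.inv(s['K'])@np.array([u,v,1.]); o=T[:3,3]
    return o+r*(z-o[2])/r[2]
def proj(s,P):
    c=s['extrinsics']@np.append(P,1); k=s['K']@c[:3]; return k[:2]/k[2]
E
python3 - <<'E'
from h import *
for n in ['side','top','wrist']:
    s=snap(n,n+'0.png'); print(n,s['K'].tolist(),np.linalg.inv(s['extrinsics']).round(3).tolist())
print(env.state())
E
```

```text
pics
side [[452.530493530446, 0.0, 318.2776218384637], [0.0, 452.530493530446, 234.77559739953645], [0.0, 0.0, 1.0]] [[-0.739, -0.407, 0.537, -0.051], [-0.673, 0.462, -0.577, 0.737], [-0.013, -0.788, -0.616, 0.843], [0.0, 0.0, 0.0, 1.0]]
top [[586.1581359816853, 0.0, 319.1659102097345], [0.0, 586.1581359816853, 241.65244812013975], [0.0, 0.0, 1.0]] [[0.019, -0.996, 0.091, 0.446], [-1.0, -0.018, 0.011, 0.029], [-0.009, -0.091, -0.996, 1.473], [0.0, 0.0, 0.0, 1.0]]
wrist [[332.72717285656984, 0.0, 322.1595060301285], [0.0, 332.72717285656984, 245.0744752683675], [0.0, 0.0, 1.0]] [[0.45, -0.844, -0.291, 0.31], [-0.893, -0.426, -0.145, -0.431], [-0.002, 0.325, -0.946, 0.372], [0.0, 0.0, 0.0, 1.0]]
{'clock': 0.15, 'qpos': array([-1.23180561e+00,  4.85691877e-02,  9.79394635e-02,  1.62200143e+00,
        2.58320781e-05,  1.44302515e+00]), 'joint_velocities': array([ 0.00016968, -0.00085248,  0.00266405, -0.00061727,  0.0008046 ,
       -0.00031023]), 'effort': array([ 1.82562009e-03, -3.39260602e+01,  3.20423663e+01,  1.53657555e-02,
       -1.07767455e-04,  3.04966846e-06]), 'position': array([ 0.23611148, -0.46842246,  0.25538282]), 'tool_rot': array([[ 8.93030196e-01,  4.49996362e-01, -5.85784000e-04],
       [ 4.49996669e-01, -8.93028541e-01,  1.73900145e-03],
       [ 2.59422494e-04, -1.81658165e-03, -9.99998316e-01]]), 'contact_force': array([ 0.32106869, -0.6148937 ,  0.32432331]), 'ft_torque': array([-0.00290176,  0.0712331 , -0.01082331]), 'opening': 0.085951654894213}
```

View pics/top0.png

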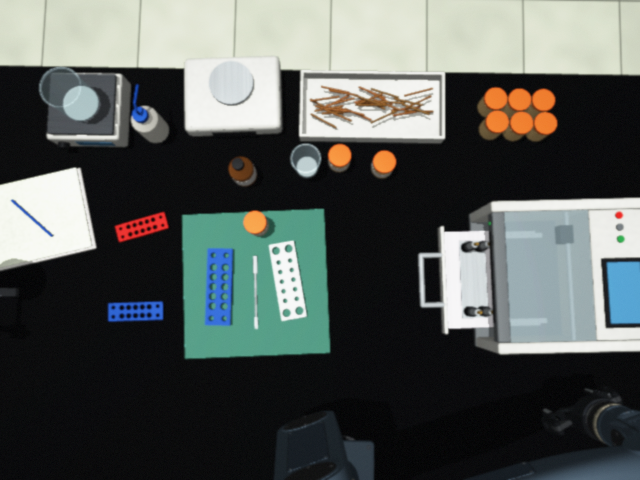

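View pics/side0.png

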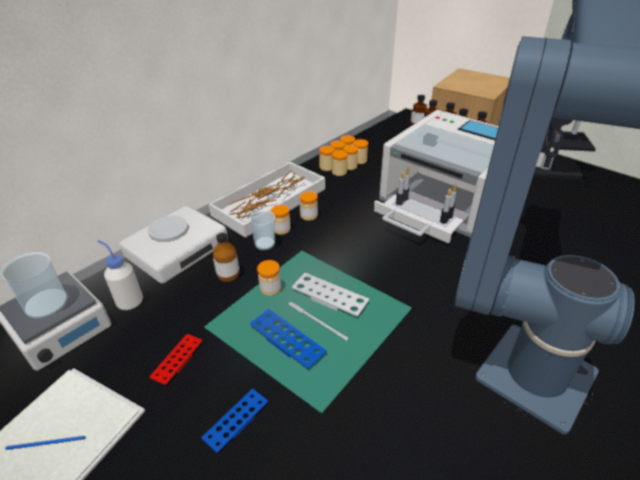

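View pics/wrist0.png

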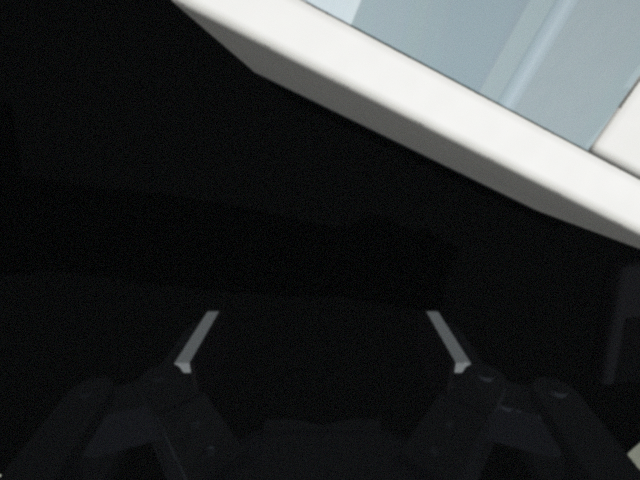

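The top view shows these candidates for the blue tier: large blue on the mat (219,287), small blue (135,311), red (141,227). The only grey one is the white-grey tier at (287,280). The large blue on the mat should be the one, so next I measure sizes and check it in a crop. The tray handle is at (429,280), with posts at about (475,245) and (478,311).

Run:
```python
from h import *
s=snap('top'); im=s['pixels']; W=cloud(s); hsv=cv2.cvtColor(im,cv2.COLOR_RGB2HSV).astype(int)
def tier(name,m,roi):
    mm=np.zeros((480,640),np.uint8); x0,y0,x1,y1=roi; mm[y0:y1,x0:x1]=m[y0:y1,x0:x1]*255
    mm=cv2.morphologyEx(mm,cv2.MORPH_CLOSE,np.ones((13,13)))
    c=max(cv2.findContours(mm,0,2)[0],key=cv2.contourArea)
    z=np.median(W[...,2][mm>0])
    pts=np.array([raypl(s,u,v,z)[:2] for u,v in c[:,0].astype(float)],np.float32)
    r=cv2.minAreaRect(pts); print(name,'z',z.round(4),'rect',np.round(r[0],4),np.round(r[1],4),r[2])
    # cv2 contour pixel extents
blue=(hsv[...,0]>100)&(hsv[...,0]<125)&(hsv[...,1]>120)&(hsv[...,2]>60)
tier('blue',blue,(195,235,245,340))
tier('small',blue,(100,290,175,335))
tier('grey',(hsv[...,1]<70)&(hsv[...,2]>120),(262,235,315,330))
for n,(u,v) in dict(mat=(200,340),jarmat=(255,222),ja=(339,157),jb=(384,162),bottle=(242,168),bench=(360,330)).items(): print(n,world(s,u,v).round(3))
big=cv2.resize(cv2.cvtColor(im,cv2.COLOR_RGB2BGR)[190:370,410:510],None,fx=5,fy=3.3*1,interpolation=cv2.INTER_CUBIC)
cv2.imwrite('pics/tray0.png',cv2.resize(cv2.cvtColor(im,cv2.COLOR_RGB2BGR)[215:365,410:610],None,fx=4,fy=4,interpolation=cv2.INTER_CUBIC))
cv2.imwrite('pics/mat0.png',cv2.resize(cv2.cvtColor(im,cv2.COLOR_RGB2BGR)[205:355,180:330],None,fx=4,fy=4,interpolation=cv2.INTER_CUBIC))
```

```text
blue z 0.0195 rect [0.4639 0.2921] [0.191  0.0656] 0.16713078320026398
small z 0.0104 rect [0.3989 0.5002] [0.0489 0.1398] 2.983898639678955
grey z 0.0196 rect [0.4823 0.1226] [0.1946 0.0671] 10.95259952545166
mat [0.33  0.337 0.004]
jarmat [0.618 0.199 0.081]
ja [0.781 0.001 0.076]
jb [ 0.772 -0.109  0.071]
bottle [0.74  0.228 0.125]
bench [ 0.362 -0.06   0.   ]
```

View pics/tray0.png

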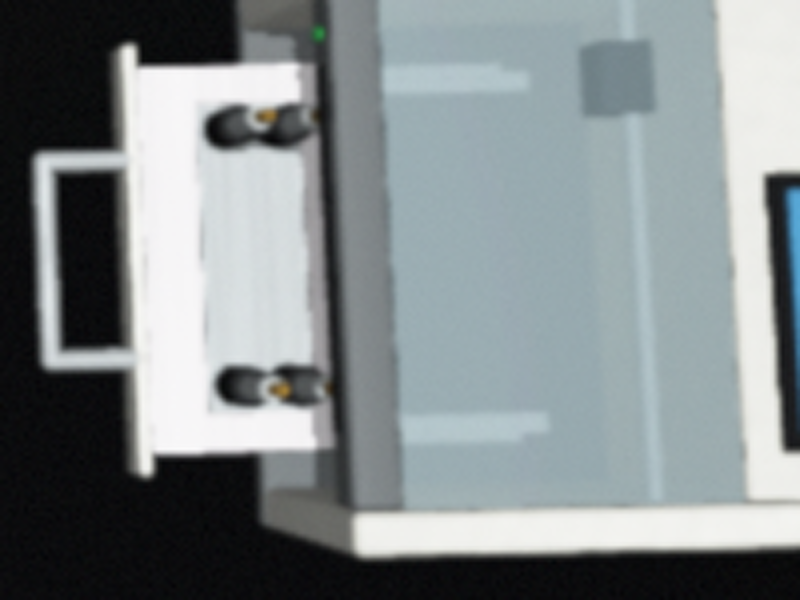

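View pics/mat0.png

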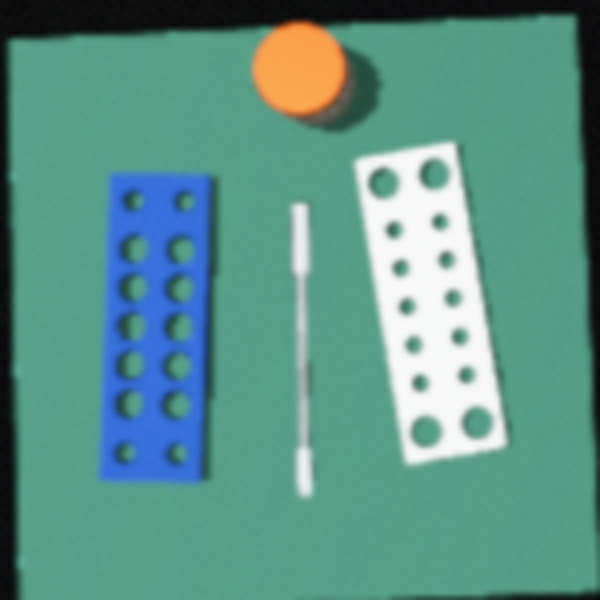

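The crop shows two tiers. The blue one (191×66 mm measured, small corner holes) and the grey one (195×67 mm, wide corner holes) match the description. The tops are at about 20 mm, as expected, and the small blue one (140×49 mm) is ruled out. Next I measure the tray and handle.

```bash
cat >> h.py <<'E'
def handle(s,roi):
    W=cloud(s); x0,y0,x1,y1=roi; P=W[y0:y1,x0:x1].reshape(-1,3)
    P=P[(P[:,2]>0.038)&(P[:,2]<0.058)]
    return P
E
python3 - <<'E'
from h import *
s=snap('top'); W=cloud(s)
P=handle(s,(412,245,438,315)); print(len(P))
r=cv2.minAreaRect(P[:,:2].astype(np.float32)); print(r, np.median(P[:,2]))
# bar points only: leftmost columns
for v in range(258,305,8):
    row=[(u,W[v,u].round(4).tolist()) for u in range(416,430) if W[v,u,2]>0.03]; print(v,row)
# tray lip front edge & lip
for v in (240,262,300,322):
    print(v,[(u,W[v,u].round(3).tolist()) for u in range(438,462,2)])
# machine side face
for u in (520,560,600): print([ (v,W[v,u].round(3).tolist()) for v in (340,344,348,352)])
# post tips
for u,v in ((468,244),(484,246),(471,311),(486,311)): print(W[v-3:v+4,u-4:u+5].reshape(-1,3)[np.argmax(W[v-3:v+4,u-4:u+5,2])].round(3))
E
```

```text
396
((0.4896291196346283, -0.22065337002277374), (0.1284804493188858, 0.04530651494860649), 0.7784000635147095) 0.0508130238036697
258 [(419, [0.5406, -0.1973, 0.055]), (420, [0.5413, -0.2011, 0.0462]), (421, [0.5406, -0.2018, 0.0573]), (422, [0.541, -0.2052, 0.051]), (423, [0.5412, -0.208, 0.0488])]
266 [(419, [0.5216, -0.1983, 0.0492]), (420, [0.5214, -0.2001, 0.0529]), (421, [0.5215, -0.2027, 0.0521]), (422, [0.5214, -0.2046, 0.055]), (423, [0.5214, -0.207, 0.0549])]
274 [(419, [0.5023, -0.1989, 0.0456]), (420, [0.5023, -0.2012, 0.0467]), (421, [0.5021, -0.2025, 0.0535]), (422, [0.502, -0.2044, 0.0566]), (423, [0.5021, -0.2072, 0.0544])]
282 [(420, [0.4829, -0.2012, 0.0472]), (421, [0.4828, -0.2028, 0.0522]), (422, [0.4828, -0.2049, 0.054]), (423, [0.4829, -0.2073, 0.0541]), (424, [0.4832, -0.2112, 0.0448])]
290 [(420, [0.4636, -0.2008, 0.0501]), (421, [0.4636, -0.2033, 0.049]), (422, [0.4636, -0.2053, 0.0516]), (423, [0.4636, -0.2074, 0.0536]), (424, [0.4638, -0.2113, 0.0448])]
298 [(420, [0.4443, -0.2007, 0.0508]), (421, [0.4444, -0.2031, 0.0509]), (422, [0.4444, -0.2053, 0.0519
[... 1330 characters left out ...]
0.388, -0.263, 0.05]), (448, [0.387, -0.273, 0.026]), (450, [0.387, -0.277, 0.031]), (452, [0.388, -0.282, 0.031]), (454, [0.387, -0.288, 0.027]), (456, [0.388, -0.293, 0.026]), (458, [0.388, -0.297, 0.03]), (460, [0.388, -0.303, 0.025])]
[(340, [0.359, -0.39, 0.203]), (344, [0.351, -0.389, 0.204]), (348, [0.343, -0.388, 0.206]), (352, [0.333, -0.391, 0.198])]
[(340, [0.361, -0.475, 0.203]), (344, [0.353, -0.473, 0.208]), (348, [0.344, -0.474, 0.204]), (352, [0.335, -0.476, 0.198])]
[(340, [0.363, -0.56, 0.203]), (344, [0.354, -0.557, 0.208]), (348, [0.346, -0.559, 0.204]), (352, [0.32, -0.653, 0.0])]
[ 0.575 -0.308  0.124]
[ 0.573 -0.342  0.133]
[ 0.419 -0.315  0.123]
[ 0.416 -0.325  0.143]
```

```bash
cat >> h.py <<'E'
from scipy.spatial.transform import Rotation as Ro
def yawR(psi,):  # tool z down, tool x at world yaw psi (deg)
    a=np.radians(psi); x=np.array([np.cos(a),np.sin(a),0]); z=np.array([0,0,-1.]); return np.stack([x,np.cross(z,x),z],1)
def plan(wps,claw,p0=None,R0=None,step=0.03,deg=6.9):
    """wps: list of (pos,yaw). prints rows"""
    st=env.state(); p=st['position'] if p0 is None else p0; R=st['tool_rot'] if R0 is None else R0
    rows=[]
    for pos,yaw in wps:
        T=yawR(yaw); rv=Ro.from_matrix(R.T@T).as_rotvec()
        d=np.array(pos)-p; n=max(1,int(np.ceil(max(np.linalg.norm(d)/step,np.degrees(np.linalg.norm(rv))/deg))))
        for k in range(n):
            sh=R.T@(d/n)*100; r=np.degrees(rv)/n
            rows.append(' '.join('%g'%round(v,2) for v in (*sh,*r))+' %g'%claw)
            R=R@Ro.from_rotvec(rv/n).as_matrix()
        p=np.array(pos)
    for i in range(0,len(rows),5): print('; '.join(rows[i:i+5]))
E
python3 - <<'E'
from h import *
s=snap('top'); W=cloud(s)
L=W[228:330,440:450].reshape(-1,3); L=L[(L[:,2]>0.044)&(L[:,2]<0.058)]
print(len(L),np.degrees(np.arctan(np.polyfit(L[:,0],L[:,1],1)[0])), L[:,0].min(),L[:,0].max(), L[:,1].mean())
B=W[250:312,416:428].reshape(-1,3); B=B[(B[:,2]>0.044)&(B[:,2]<0.058)&(B[:,0]>.44)&(B[:,0]<.54)]
print(len(B),np.degrees(np.arctan(np.polyfit(B[:,0],B[:,1],1)[0])),B[:,1].mean())
S=[]
g=s['pixels'].mean(-1)
for u in range(505,636,3):
    col=g[335:365,u]; d=np.diff(col); k=np.argmin(d); S.append(raypl(s,u,335+k+.5,0.0 if 0 else 0.205)[:2])
S=np.array(S); f=np.polyfit(S[:,1],S[:,0],1); print('side slope deg',np.degrees(np.arctan(f[0])), np.abs(np.polyval(f,S[:,1])-S[:,0]).max())
# fingertip in wrist depth
w=snap('wrist'); Wc=cloud(w); st=env.state()
for u,v in ((212,314),(195,345),(184,368),(434,314),(450,345),(461,368)):
    print(u,v,(st['tool_rot'].T@(Wc[v,u]-st['position'])).round(4))
E
```

```text
392 2.1771170110179154 0.3712155590739548 0.6158386906771135 -0.25789491397923064
200 2.2873284888711414 -0.20449851559232982
side slope deg -2.3378429306993542 0.0014946193528063145
212 314 [ 0.0103 -0.0468  0.0053]
195 345 [ 0.01   -0.0464 -0.0155]
184 368 [ 0.0084 -0.0465 -0.0259]
434 314 [0.0098 0.0466 0.0063]
450 345 [ 0.0095  0.0457 -0.0148]
461 368 [ 0.0084  0.0456 -0.0258]
```

Run:
```python
from h import *
plan([((0.236,-0.44,0.30),60),((0.25,-0.2,0.30),125),((0.489,-0.2045,0.15),182.3)],0.45,step=0.038,deg=7.1)
```

```text
0.25 -0.52 -0.88 -0.01 -0 -6.65 0.45; 0.31 -0.48 -0.88 -0.01 -0 -6.65 0.45; 0.37 -0.44 -0.88 -0.01 -0 -6.65 0.45; 0.41 -0.4 -0.88 -0.01 -0 -6.65 0.45; 0.46 -0.35 -0.88 -0.01 -0 -6.65 0.45
2.15 -1.08 0 0 -0 -6.5 0.45; 2.26 -0.83 0 0 -0 -6.5 0.45; 2.34 -0.57 0 0 -0 -6.5 0.45; 2.39 -0.3 0 0 -0 -6.5 0.45; 2.4 -0.03 0 0 -0 -6.5 0.45
2.39 0.24 0 0 -0 -6.5 0.45; 2.35 0.51 0 0 -0 -6.5 0.45; 2.28 0.78 0 0 -0 -6.5 0.45; 2.17 1.03 0 0 -0 -6.5 0.45; 2.04 1.27 0 0 -0 -6.5 0.45
-1.56 2.15 1.67 -0 -0 -6.37 0.45; -1.79 1.96 1.67 -0 -0 -6.37 0.45; -2 1.75 1.67 -0 -0 -6.37 0.45; -2.18 1.52 1.67 -0 -0 -6.37 0.45; -2.34 1.27 1.67 -0 -0 -6.37 0.45
-2.46 1 1.67 -0 -0 -6.37 0.45; -2.56 0.72 1.67 -0 -0 -6.37 0.45; -2.62 0.43 1.67 -0 -0 -6.37 0.45; -2.65 0.14 1.67 -0 -0 -6.37 0.45
```

arm_command(commands="0.25 -0.52 -0.88 0 0 -6.65 0.45; 0.31 -0.48 -0.88 0 0 -6.65 0.45; 0.37 -0.44 -0.88 0 0 -6.65 0.45; 0.41 -0.4 -0.88 0 0 -6.65 0.45; 0.46 -0.35 -0.88 0 0 -6.65 0.45")

```text
clock: 0.77
position: [0.2359, -0.4398, 0.3007]
tool_rot: [[0.495, 0.869, -0.0], [0.869, -0.495, 0.0], [0.0, -0.0, -1.0]]
contact_force: [-0.2, 0.1, 0.1]
opening: 0.0384
```

arm_command(commands="2.15 -1.08 0 0 0 -6.5 0.45; 2.26 -0.83 0 0 0 -6.5 0.45; 2.34 -0.57 0 0 0 -6.5 0.45; 2.39 -0.3 0 0 0 -6.5 0.45; 2.4 -0.03 0 0 0 -6.5 0.45")

```text
clock: 1.18
position: [0.2428, -0.3189, 0.3004]
tool_rot: [[-0.049, 0.999, 0.0], [0.999, 0.049, -0.0], [-0.0, 0.0, -1.0]]
contact_force: [0.5, -0.5, 1.0]
opening: 0.0386
```

arm_command(commands="2.39 0.24 0 0 0 -6.5 0.45; 2.35 0.51 0 0 0 -6.5 0.45; 2.28 0.78 0 0 0 -6.5 0.45; 2.17 1.03 0 0 0 -6.5 0.45; 2.04 1.27 0 0 0 -6.5 0.45")

```text
clock: 1.6
position: [0.2497, -0.1988, 0.3004]
tool_rot: [[-0.578, 0.816, 0.0], [0.816, 0.578, -0.0], [-0.001, 0.0, -1.0]]
contact_force: [1.5, 0.4, 0.2]
opening: 0.0385
```

arm_command(commands="-1.56 2.15 1.67 0 0 -6.37 0.45; -1.79 1.96 1.67 0 0 -6.37 0.45; -2 1.75 1.67 0 0 -6.37 0.45; -2.18 1.52 1.67 0 0 -6.37 0.45; -2.34 1.27 1.67 0 0 -6.37 0.45")

```text
clock: 2.02
position: [0.3841, -0.202, 0.2163]
tool_rot: [[-0.922, 0.388, 0.001], [0.388, 0.922, -0.001], [-0.001, -0.0, -1.0]]
contact_force: [-1.1, -0.9, 0.0]
opening: 0.0382
```

arm_command(commands="-2.46 1 1.67 0 0 -6.37 0.45; -2.56 0.72 1.67 0 0 -6.37 0.45; -2.62 0.43 1.67 0 0 -6.37 0.45; -2.65 0.14 1.67 0 0 -6.37 0.45; 0 0 0 0 0 0 0.45")

```text
clock: 2.43
position: [0.4906, -0.2031, 0.1445]
tool_rot: [[-0.999, -0.046, -0.004], [-0.046, 0.999, 0.004], [0.004, 0.004, -1.0]]
contact_force: [-0.7, 0.6, -2.9]
opening: 0.0383
```

Run:
```python
from h import *
s=snap('wrist','w1.png'); st=env.state(); print(st['position'],st['tool_rot'].round(3).tolist(),st['opening'],st['contact_force'],st['qpos'].round(2))
print(proj(s,[0.489,-0.2045,0.045]))
plan([((0.489,-0.2045,0.051),182.3)],0.45,step=0.03)
W=cloud(s); R=st['tool_rot']
P=W.reshape(-1,3); P=P[(P[:,2]>.044)&(P[:,2]<.058)&(P[:,1]>-.225)&(P[:,1]<-.185)&(P[:,0]>.4)&(P[:,0]<.58)]
print(len(P),P.mean(0),P.min(0),P.max(0))
```

```text
[ 0.48889075 -0.20321291  0.14651578] [[-0.999, -0.042, -0.005], [-0.042, 0.999, 0.003], [0.005, 0.003, -1.0]] 0.03858685374340071 [-0.60859851  0.11393225  1.01949973] [-0.52  0.07 -0.1   1.41  0.   -0.56]
[319.43141523 257.56563832]
-0.01 -0.04 2.39 0.05 -0.07 0.03 0.45; -0.01 -0.04 2.39 0.05 -0.07 0.03 0.45; -0.01 -0.04 2.39 0.05 -0.07 0.03 0.45; -0 -0.03 2.39 0.05 -0.07 0.03 0.45
3823 [ 0.48123097 -0.20734215  0.04944137] [ 0.42161616 -0.22498418  0.04409116] [ 0.55302933 -0.19626823  0.05243891]
```

View pics/w1.png

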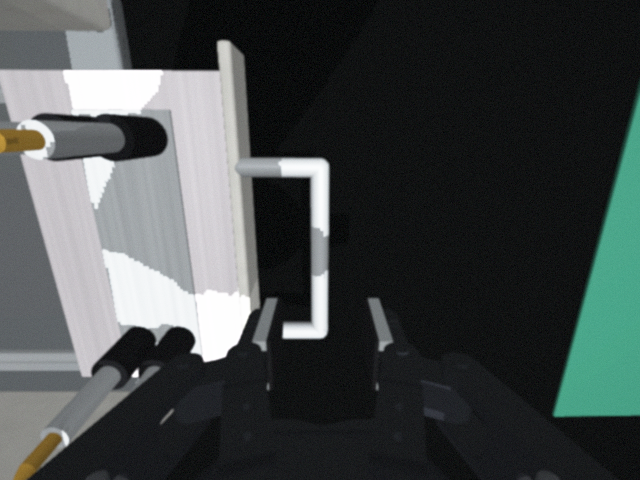

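The bar at u≈320 lies midway between the pads (265 and 380), with the lip at u≈240. That is centred, so I descend.

arm_command(commands="0 -0.05 2.4 0 0 0 0.45; 0 -0.05 2.4 0 0 0 0.45; 0 -0.03 2.4 0 0 0 0.45; 0 0 2.35 0 0 0 0.45; 0 0 0 0 0 0 0.45")

```text
clock: 2.9
position: [0.4849, -0.2039, 0.0504]
tool_rot: [[-0.999, -0.039, -0.008], [-0.039, 0.999, 0.004], [0.008, 0.004, -1.0]]
contact_force: [-0.4, 1.2, -0.0]
opening: 0.0387
```

arm_command(commands="0 0 0 0 0 0 0; 0 0 0 0 0 0 0; 0 0 0 0 0 0 0; 0 0 0 0 0 0 0", grip_force=50)

```text
clock: 3.23
position: [0.4897, -0.2061, 0.0569]
tool_rot: [[-0.999, -0.04, 0.002], [-0.04, 0.999, -0.001], [-0.002, -0.001, -1.0]]
contact_force: [-3.1, 1.2, 4.2]
opening: 0.01
```

arm_command(commands="0 1 0 0 0 0 0; 0 1.5 0 0 0 0 0; 0 1.5 0 0 0 0 0; 0 1 0 0 0 0 0; 0 1 0 0 0 0 0")

```text
clock: 3.65
position: [0.4873, -0.1469, 0.0569]
tool_rot: [[-0.999, -0.04, 0.002], [-0.04, 0.999, -0.005], [-0.002, -0.005, -1.0]]
contact_force: [-4.0, -3.2, 6.0]
opening: 0.0103
```

Run:
```python
from h import *
s=snap('top','t2.png'); st=env.state(); print(st['position'],st['contact_force'],st['opening'])
W=cloud(s)
for n,r in dict(lip=(225,330,405,450),).items():
    L=W[r[0]:r[1],r[2]:r[3]].reshape(-1,3); L=L[(L[:,2]>0.044)&(L[:,2]<0.058)]
    print(np.histogram(L[:,1],20))
```

```text
[ 0.48715237 -0.1444001   0.05686421] [-4.29753254 -0.16772312  7.80450523] 0.00994431113655472
(array([ 3,  3,  3,  5,  3,  0,  0,  0,  0,  0,  0,  0,  0,  0,  0,  0,  0,
       16, 27, 16]), array([-0.25930521, -0.25590452, -0.25250383, -0.24910315, -0.24570246,
       -0.24230177, -0.23890109, -0.2355004 , -0.23209971, -0.22869903,
       -0.22529834, -0.22189765, -0.21849697, -0.21509628, -0.21169559,
       -0.20829491, -0.20489422, -0.20149353, -0.19809285, -0.19469216,
       -0.19129147]))
```

View pics/t2.png

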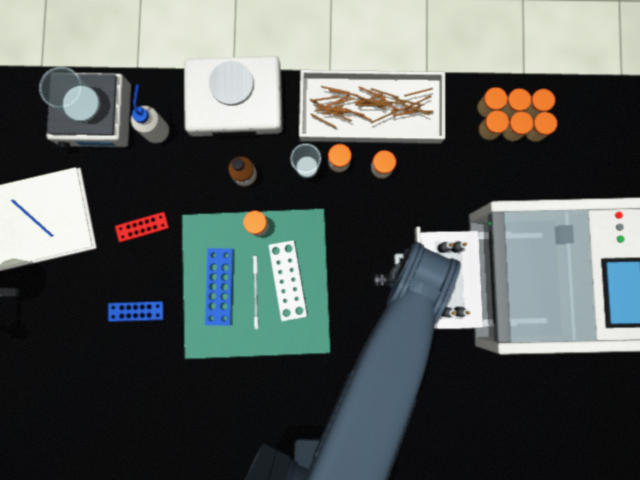

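The lip has moved 60 mm (u 444→418), so the tray follows. I keep pulling and watch for a force rise at the stop.

arm_command(commands="0 0.8 0 0 0 0 0; 0 0.8 0 0 0 0 0; 0 0.6 0 0 0 0 0; 0 0.5 0 0 0 0 0; 0 0.3 0 0 0 0 0")

```text
clock: 4.12
position: [0.486, -0.1167, 0.0569]
tool_rot: [[-0.999, -0.04, 0.002], [-0.04, 0.999, -0.004], [-0.001, -0.005, -1.0]]
contact_force: [-4.5, -9.9, 5.0]
opening: 0.01
```

arm_command(commands="0 0.4 0 0 0 0 0; 0 0.4 0 0 0 0 0; 0 0.3 0 0 0 0 0; 0 0.2 0 0 0 0 0; 0 0 0 0 0 0 0")

```text
clock: 4.53
position: [0.4861, -0.116, 0.0569]
tool_rot: [[-0.999, -0.034, 0.001], [-0.034, 0.999, -0.033], [0.0, -0.033, -0.999]]
contact_force: [-3.4, -32.5, -3.0]
opening: 0.01
```

The stop is reached (32 N at y=-0.116). I relax, open and lift.

arm_command(commands="0 -0.6 0 0 0 0 0; 0 -0.4 0 0 0 0 0; 0 0 0 0 0 0 0.4; 0 0 0 0 0 0 0.4; 0 0 0 0 0 0 0.4")

```text
clock: 4.95
position: [0.4858, -0.1122, 0.0548]
tool_rot: [[-0.999, -0.041, 0.001], [-0.041, 0.999, 0.001], [-0.001, 0.001, -1.0]]
contact_force: [0.9, 0.1, -0.4]
opening: 0.0341
```

arm_command(commands="0 0 -2.5 0 0 0 0.4; 0 0 -3 0 0 0 0.4; 0 0 -4 0 0 0 0.4; 0 0 -4 0 0 0 1; 0 0 -3 0 0 0 1")

```text
clock: 5.37
position: [0.486, -0.1119, 0.2228]
tool_rot: [[-0.999, -0.042, 0.003], [-0.042, 0.999, -0.0], [-0.003, -0.0, -1.0]]
contact_force: [0.1, -0.4, -0.0]
opening: 0.0572
```

Run:
```python
from h import *
st=env.state(); print(st['position'],st['contact_force'],st['tool_rot'].round(3).tolist())
# go to mat over grey: yaw 180+10.95
plan([((0.482,-0.0,0.24),187),((0.482,0.122,0.16),191)],1,step=0.035)
```

```text
[ 0.48604245 -0.1118671   0.22281863] [ 0.09188796 -0.42750621 -0.00568291] [[-0.999, -0.042, 0.003], [-0.042, 0.999, -0.0], [-0.003, -0.0, -1.0]]
-0.02 2.8 -0.43 -0.01 0.05 -1.15 1; -0.07 2.8 -0.43 -0.01 0.05 -1.15 1; -0.13 2.8 -0.43 -0.01 0.05 -1.15 1; -0.18 2.79 -0.43 -0.01 0.05 -1.15 1; -0.3 2.42 1.6 -0 -0 -0.8 1
-0.33 2.42 1.6 -0 -0 -0.8 1; -0.36 2.41 1.6 -0 -0 -0.8 1; -0.4 2.41 1.6 -0 -0 -0.8 1; -0.43 2.4 1.6 -0 -0 -0.8 1
```

arm_command(commands="0 2.8 -0.4 0 0.05 -1.15 1; -0.07 2.8 -0.4 0 0.05 -1.15 1; -0.13 2.8 -0.4 0 0.05 -1.15 1; -0.18 2.8 -0.4 0 0.05 -1.15 1; -0.3 2.42 1.6 0 0 -0.8 1")

```text
clock: 5.78
position: [0.4832, 0.026, 0.2237]
tool_rot: [[-0.991, -0.137, 0.005], [-0.137, 0.991, 0.0], [-0.005, -0.0, -1.0]]
contact_force: [0.9, -0.1, 0.3]
opening: 0.0851
```

arm_command(commands="-0.33 2.42 1.6 0 0 -0.8 1; -0.36 2.41 1.6 0 0 -0.8 1; -0.4 2.41 1.6 0 0 -0.8 1; -0.43 2.4 1.6 0 0 -0.8 1; 0 0 0 0 0 0 1")

```text
clock: 6.2
position: [0.478, 0.1256, 0.1514]
tool_rot: [[-0.981, -0.196, -0.01], [-0.196, 0.981, 0.002], [0.01, 0.004, -1.0]]
contact_force: [-0.6, 0.3, -0.5]
opening: 0.0854
```

Run:
```python
from h import *
st=env.state(); print(st['position'],st['tool_rot'].round(3).tolist(),st['opening'])
s=snap('wrist','w3.png'); t=snap('top'); W=cloud(t)
cv2.imwrite('pics/t3.png',cv2.resize(cv2.cvtColor(t['pixels'],cv2.COLOR_RGB2BGR)[215:345,360:520],None,fx=4.6,fy=4.6,interpolation=cv2.INTER_CUBIC))
L=W[225:335,385:425].reshape(-1,3); L=L[(L[:,2]>0.044)&(L[:,2]<0.058)]
L2=L[(L[:,1]<-.15)]; B=L[(L[:,1]>-.13)&(L[:,0]>.435)&(L[:,0]<.53)]
for Q in (L2,B):
  f=np.polyfit(Q[:,0],Q[:,1],1);print(len(Q),Q[:,0].min(),Q[:,0].max(),Q[:,1].mean(),np.degrees(np.arctan(f[0])))
R=st['tool_rot']
c=(np.array([0.4823,0.1226,0.02])); print('tier centre proj',proj(s,c))
```

```text
[0.47804996 0.1255554  0.15141225] [[-0.981, -0.196, -0.01], [-0.196, 0.981, 0.002], [0.01, 0.004, -1.0]] 0.08541838593660789
445 0.3578369018563704 0.6164905048268527 -0.16922316119604552 2.0088011498112768
134 0.43551939796398736 0.5299894641581456 -0.119052256611133 1.5383499249731745
tier centre proj [316.41222594 250.17083838]
```

View pics/w3.png

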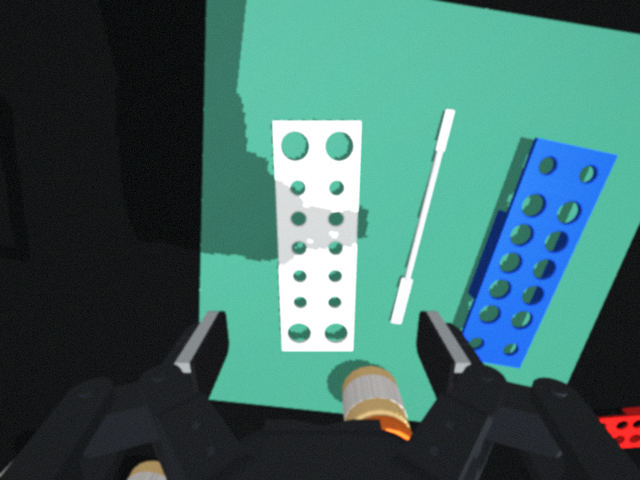

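View pics/t3.png

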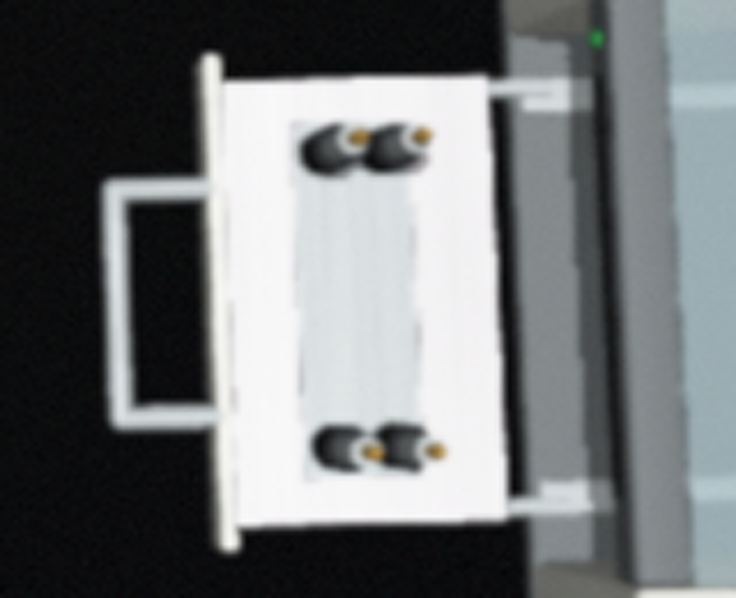

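The wrist view shows the grey tier centred at (317,237) between the pads (215 and 430), with the spatula to its right at u≈420. The top view shows the tray fully out, with brass tips in the crop at (358,138), (422,136), (372,452) and (436,451). Now I refine the tier and post poses.

```bash
cat >> h.py <<'E'
def rect(s,mask,z,close=25):
    mm=cv2.morphologyEx(mask.astype(np.uint8)*255,cv2.MORPH_CLOSE,np.ones((close,close)))
    c=max(cv2.findContours(mm,0,2)[0],key=cv2.contourArea)
    pts=np.array([raypl(s,u,v,z)[:2] for u,v in c[:,0].astype(float)],np.float32)
    r=cv2.minAreaRect(pts)
    a=r[2] if r[1][0]>r[1][1] else r[2]-90
    return np.array(r[0]),sorted(r[1]),a
E
python3 - <<'E'
from h import *
s=snap('wrist'); hsv=cv2.cvtColor(s['pixels'],cv2.COLOR_RGB2HSV).astype(int)
m=(hsv[...,1]<50)&(hsv[...,2]>130); m[:110]=0; m[356:]=0; m[:,:262]=0; m[:,370:]=0
W=cloud(s); print('topz',np.median(W[...,2][m]), 'matz',np.median(W[40:100,300:400,2]))
g=rect(s,m,0.0195); print(g)
# pins in top view
t=snap('top')
tips=[(358,138),(422,136),(372,452),(436,451)]
P=[]
for a,b in tips:
    u=360+a/4.6-.5; v=215+b/4.6-.5; P.append(raypl(t,u,v,0.146)[:2])
P=np.array(P);print(P.round(4)); c=P.mean(0); print('centre',c,'len',np.linalg.norm(P[0]-P[2]),np.linalg.norm(P[1]-P[3]),np.linalg.norm(P[0]-P[1]))
d=P[0]+P[1]-P[2]-P[3]; print('ang',np.degrees(np.arctan2(d[1],d[0])))
st=env.state()
plan([((*g[0],0.06),180+g[2])],1,step=0.03)
E
```

```text
topz 0.01966612729929179 matz 0.0037554575089347453
(array([0.48139369, 0.12274383]), [0.06373706459999084, 0.19141006469726562], 11.128332138061523)
[[ 0.566  -0.2242]
 [ 0.5676 -0.2557]
 [ 0.4123 -0.2311]
 [ 0.4134 -0.2622]]
centre [ 0.48983075 -0.24328484] len 0.1538582858297674 0.15432047768980256 0.03153456152190977
ang 2.493052151425105
-0.01 0.03 2.4 0 -0.04 -0.05 1; -0.01 0.03 2.4 0 -0.04 -0.05 1; -0.01 0.03 2.4 0 -0.04 -0.05 1; -0.01 0.03 2.4 0 -0.04 -0.05 1
```

arm_command(commands="0 0.03 2.4 0 0 0 1; 0 0.03 2.4 0 0 0 1; 0 0.03 2.4 0 0 0 1; 0 0.03 2.4 0 0 0 1; 0 0 0 0 0 0 1")

```text
clock: 6.82
position: [0.4773, 0.1211, 0.0554]
tool_rot: [[-0.982, -0.188, -0.011], [-0.188, 0.982, -0.001], [0.011, 0.001, -1.0]]
contact_force: [-1.6, -0.2, -0.4]
opening: 0.0856
```

Run:
```python
from h import *
s=snap('wrist','w4.png'); st=env.state(); print(st['position'],st['tool_rot'].round(4).tolist())
plan([((0.4814,0.1227,0.026),191.1)],1,step=0.015)
```

```text
[0.47858731 0.12132568 0.05773373] [[-0.9822, -0.1879, -0.0083], [-0.1879, 0.9822, -0.0009], [0.0083, 0.0007, -1.0]]
-0.11 0.03 1.06 0.01 -0.16 -0.09 1; -0.11 0.03 1.06 0.01 -0.16 -0.09 1; -0.1 0.03 1.06 0.01 -0.16 -0.09 1
```

View pics/w4.png

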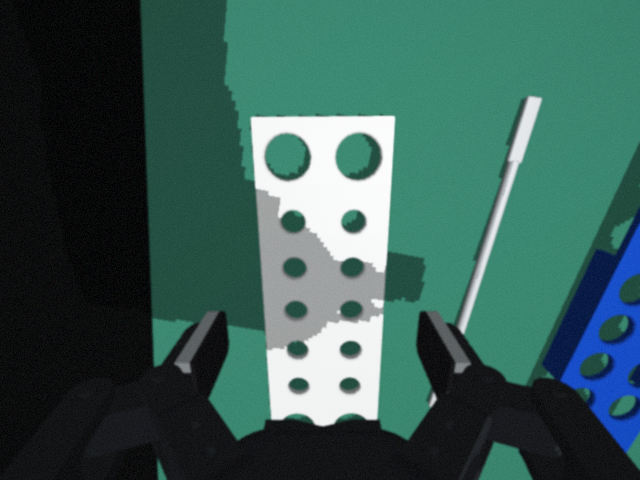

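The tier is centred between the pads (edges about 262 and 388, pads 215 and 430). I descend and close.

arm_command(commands="0 0 1.1 0 0 0 1; 0 0 1.1 0 0 0 1; 0 0 1 0 0 0 1; 0 0 0 0 0 0 1; 0 0 0 0 0 0 1")

```text
clock: 7.28
position: [0.4798, 0.1223, 0.0269]
tool_rot: [[-0.982, -0.189, -0.005], [-0.189, 0.982, -0.0], [0.005, 0.0, -1.0]]
contact_force: [0.9, 1.3, 0.3]
opening: 0.085
```

arm_command(commands="0 0 0 0 0 0 0.6; 0 0 0 0 0 0 0.6; 0 0 0 0 0 0 0.6; 0 0 0 0 0 0 0.6", grip_force=40)

```text
clock: 7.62
position: [0.4812, 0.1226, 0.0285]
tool_rot: [[-0.982, -0.19, -0.001], [-0.19, 0.982, 0.0], [0.001, 0.0, -1.0]]
contact_force: [-0.2, 0.7, 2.7]
opening: 0.0605
```

Run:
```python
from h import *
s=snap('wrist','w5.png'); st=env.state(); print(st['position'],st['tool_rot'].round(4).tolist(),st['opening'],st['contact_force'])
```

```text
[0.48123102 0.1226051  0.02847779] [[-0.9819, -0.1896, -0.0014], [-0.1896, 0.9819, 0.0], [0.0014, 0.0003, -1.0]] 0.06110053704051115 [-0.13133603  0.19704359  2.87836348]
```

View pics/w5.png

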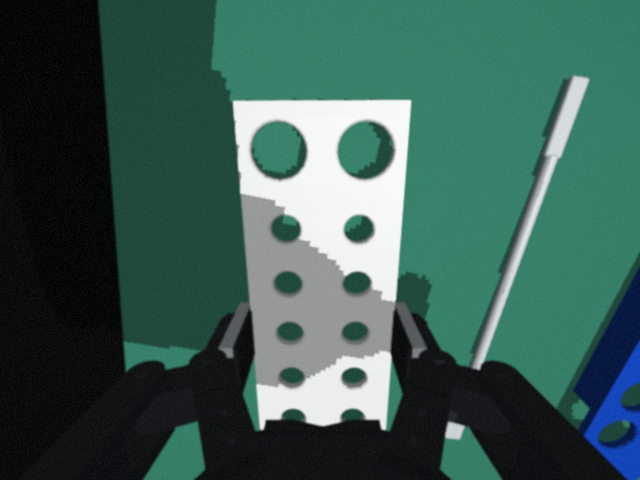

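The grasp is good (opening 61 mm on the 62 mm tier). I lift and carry it above the posts.

Run:
```python
from h import *
plan([((0.4812,0.1226,0.12),191),((0.485,0.0,0.21),187),((0.4898,-0.2433,0.21),182.4)],0.5,step=0.03)
```

```text
0 0 -2.29 0 -0.02 -0.02 0.5; 0 0 -2.29 0 -0.02 -0.02 0.5; 0 0 -2.29 0 -0.02 -0.02 0.5; 0 0 -2.29 0 -0.02 -0.02 0.5; 0.33 -2.02 -1.5 0 -0 0.67 0.5
0.3 -2.02 -1.5 0 -0 0.67 0.5; 0.28 -2.02 -1.5 0 -0 0.67 0.5; 0.26 -2.03 -1.5 0 -0 0.67 0.5; 0.23 -2.03 -1.5 0 -0 0.67 0.5; 0.21 -2.03 -1.5 0 -0 0.67 0.5
0.28 -2.69 0 0 0 0.51 0.5; 0.25 -2.69 0 0 0 0.51 0.5; 0.23 -2.69 0 0 0 0.51 0.5; 0.2 -2.7 0 0 0 0.51 0.5; 0.18 -2.7 0 0 0 0.51 0.5
0.16 -2.7 0 0 0 0.51 0.5; 0.13 -2.7 0 0 0 0.51 0.5; 0.11 -2.7 0 0 0 0.51 0.5; 0.08 -2.7 0 0 0 0.51 0.5
```

arm_command(commands="0 0 -2.29 0 0 0 0.5; 0 0 -2.29 0 0 0 0.5; 0 0 -2.29 0 0 0 0.5; 0 0 -2.29 0 0 0 0.5; 0.33 -2.02 -1.5 0 0 0.67 0.5")

```text
clock: 8.08
position: [0.4818, 0.1042, 0.1362]
tool_rot: [[-0.983, -0.182, -0.001], [-0.182, 0.983, 0.002], [0.001, 0.002, -1.0]]
contact_force: [1.1, -0.7, -0.8]
opening: 0.0611
```

arm_command(commands="0.3 -2.02 -1.5 0 0 0.67 0.5; 0.28 -2.02 -1.5 0 0 0.67 0.5; 0.26 -2.03 -1.5 0 0 0.67 0.5; 0.23 -2.03 -1.5 0 0 0.67 0.5; 0.21 -2.03 -1.5 0 0 0.67 0.5")

```text
clock: 8.5
position: [0.4841, -0.0009, 0.2093]
tool_rot: [[-0.993, -0.12, -0.004], [-0.12, 0.993, -0.0], [0.004, 0.0, -1.0]]
contact_force: [1.6, 0.7, -1.2]
opening: 0.0608
```

arm_command(commands="0.28 -2.69 0 0 0 0.51 0.5; 0.25 -2.69 0 0 0 0.51 0.5; 0.23 -2.69 0 0 0 0.51 0.5; 0.2 -2.7 0 0 0 0.51 0.5; 0.18 -2.7 0 0 0 0.51 0.5")

```text
clock: 8.92
position: [0.4866, -0.1363, 0.2086]
tool_rot: [[-0.997, -0.076, -0.004], [-0.076, 0.997, 0.0], [0.004, 0.0, -1.0]]
contact_force: [0.6, 0.4, -2.1]
opening: 0.0606
```

arm_command(commands="0.16 -2.7 0 0 0 0.51 0.5; 0.13 -2.7 0 0 0 0.51 0.5; 0.11 -2.7 0 0 0 0.51 0.5; 0.08 -2.7 0 0 0 0.51 0.5; 0 0 0 0 0 0 0.5")

```text
clock: 9.33
position: [0.4886, -0.2478, 0.208]
tool_rot: [[-0.999, -0.035, -0.005], [-0.035, 0.999, -0.003], [0.005, -0.003, -1.0]]
contact_force: [0.7, 0.8, -1.8]
opening: 0.061
```

arm_command(commands="0 0 0 0 0 0 0.5; 0 0 0 0 0 0 0.5; 0 0 0 0 0 0 0.5")

```text
clock: 9.58
position: [0.4889, -0.2422, 0.2089]
tool_rot: [[-0.999, -0.041, -0.004], [-0.041, 0.999, 0.001], [0.004, 0.001, -1.0]]
contact_force: [0.0, -0.0, -1.2]
opening: 0.0606
```

Run:
```python
from h import *
s=snap('wrist','w6.png'); st=env.state(); print(st['position'],st['tool_rot'].round(4).tolist(),st['opening'],st['contact_force'])
```

```text
[ 0.489048   -0.24217306  0.20907017] [[-0.9991, -0.0418, -0.0038], [-0.0418, 0.9991, 0.0003], [0.0038, 0.0004, -1.0]] 0.061038905085034595 [-0.39084555  0.04988399 -0.83317253]
```

View pics/w6.png

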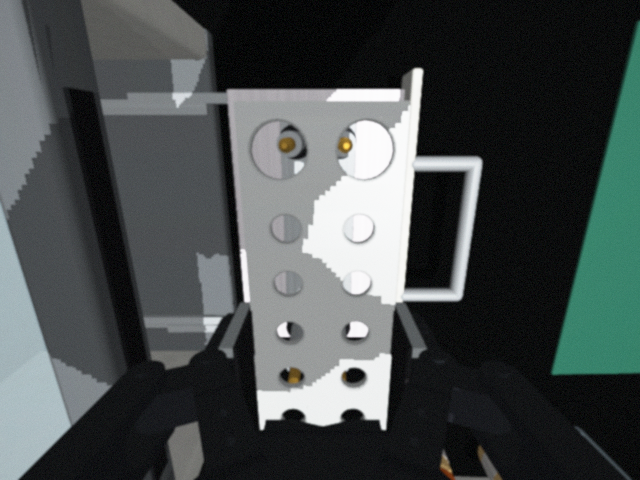

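Looking through the far corner holes (279,149) and (365,149), brass pins show at (287,145) and (345,145). I enlarge this to measure it.

Run:
```python
from h import *
s=snap('wrist'); im=cv2.cvtColor(s['pixels'],cv2.COLOR_RGB2BGR)
a=cv2.resize(im[105:190,235:410],None,fx=4.5,fy=4.5,interpolation=cv2.INTER_CUBIC)
cv2.imwrite('pics/c6.png',a)
b=cv2.resize(im[355:400,255:395],None,fx=5,fy=5,interpolation=cv2.INTER_CUBIC); cv2.imwrite('pics/c6b.png',b)
st=env.state(); print(st['position'],np.linalg.inv(s['extrinsics']).round(4).tolist())
for q in ((0.5673,-.2240),(0.5684,-.256),(0.4123,-.231),(0.4134,-.262)):
  print(proj(s,[*q,0.148]))
```

```text
[ 0.48913506 -0.24215942  0.20918574] [[-0.042, 0.9459, 0.3216, 0.4045], [0.9991, 0.0397, 0.0138, -0.2456], [0.0003, 0.3219, -0.9468, 0.3266], [0.0, 0.0, 0.0, 1.0]]
[344.16449104 391.12186566]
[296.11629578 390.83658664]
[349.62398434 149.11145418]
[289.54358239 148.70352923]
```

View pics/c6.png

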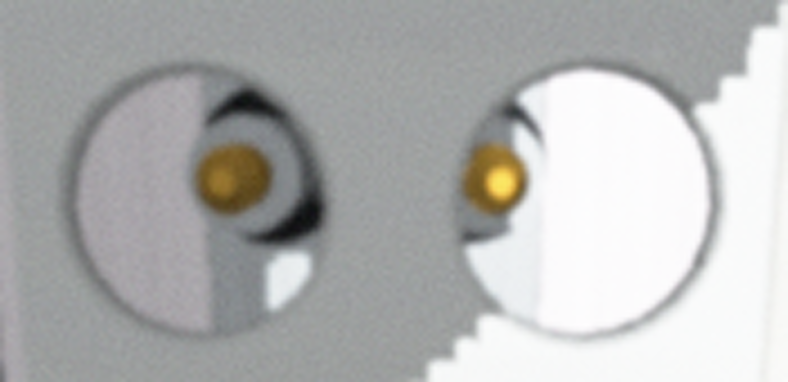

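View pics/c6b.png

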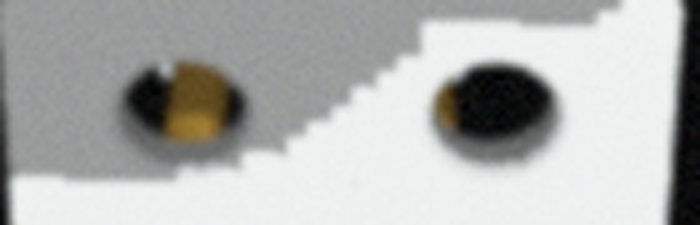

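Run:
```python
from h import *
s=snap('wrist'); st=env.state()
f=lambda a,b,z: raypl(s,235+(a+.5)/4.5-.5,105+(b+.5)/4.5-.5,z)[:2]
h=[f(197,200,0.2004),f(588,200,0.2004)]; t=[f(221,179,0.147),f(502,182,0.147)]
print('holes',np.round(h,4),'dist',np.linalg.norm(h[0]-h[1])); print('tips',np.round(t,4),np.linalg.norm(t[0]-t[1]))
hm=np.mean(h,0);tm=np.mean(t,0)
R=st['tool_rot'][:2,:2]
print('shift world',tm-hm,'tool',R.T@(tm-hm))
for z in(0.147,.15): pass
# expected hole pos from TCP
p=st['position']; 
for q in ((.078,-.016),(.078,.016)): print((p+st['tool_rot']@np.array([*q,0.01]))[:2].round(4))
d=t[1]-t[0];e=h[1]-h[0];print('angles',np.degrees(np.arctan2(d[1],d[0])),np.degrees(np.arctan2(e[1],e[0])))
# plate edges depth height
W=cloud(s); print('plate z',np.median(W[190:210,300:330,2]))
```

```text
holes [[ 0.4112 -0.2613]
 [ 0.4098 -0.2296]] dist 0.031730579342819754
tips [[ 0.4115 -0.2652]
 [ 0.4105 -0.2329]] 0.03231230462693024
shift world [ 0.00050587 -0.00358888] tool [-0.00035501 -0.00360693]
[ 0.4119 -0.2615]
[ 0.4105 -0.2295]
angles 91.82890695379172 92.41489799007954
plate z 0.20044971854440985
```

Run:
```python
from h import *
s=snap('wrist')
n=np.array([322,132]); 
T=np.linalg.inv(s['extrinsics']); print(proj(s,[*T[:2,3],0]))
n=proj(s,[*T[:2,3],0]); b=np.array([255+197/5-.4,355+95/5-.4])
f=lambda a,b,z: raypl(s,235+(a+.5)/4.5-.5,105+(b+.5)/4.5-.5,z)[:2]
t=[f(221,179,0.147),f(502,182,0.147)]
for x in (1.0,1.03,1.06):
    q=n+(b-n)*x; print(q,raypl(s,*q,0.147)[:2])
# solve so that distance to left near tip =0.156
from scipy.optimize import brentq
g=lambda x: np.linalg.norm(raypl(s,*(n+(b-n)*x),0.147)[:2]-t[0])-0.156
x=brentq(g,.8,1.3); P=raypl(s,*(n+(b-n)*x),0.147)[:2]; d=P-t[0]; print(x,P,np.degrees(np.arctan2(d[1],d[0])))
```

```text
[322.2102508  131.81947904]
[294.  373.6] [ 0.55567685 -0.25782274]
[293.15369248 380.85341563] [ 0.56155016 -0.25829629]
[292.30738495 388.10683126] [ 0.56752557 -0.25877808]
1.059653789772587 [ 0.56745602 -0.25877247] 2.3916373025176276
```

The near-pair holes agree with the tool pose. The tips ask for a shift of -0.04 cm in tool x and -0.36 cm in tool y, and the yaw is already right (2.39° against 2.40°). I shift, go lower and check again.

arm_command(commands="-0.02 -0.18 0.8 0 0 0 0.5; -0.02 -0.18 0.8 0 0 0 0.5; 0 0 0.8 0 0 0 0.5; 0 0 0.8 0 0 0 0.5; 0 0 0 0 0 0 0.5")

```text
clock: 10.2
position: [0.4881, -0.246, 0.1739]
tool_rot: [[-0.999, -0.04, -0.008], [-0.04, 0.999, 0.003], [0.008, 0.003, -1.0]]
contact_force: [-0.8, -0.1, -1.3]
opening: 0.0611
```

arm_command(commands="0 0 0 0 0 0 0.5; 0 0 0 0 0 0 0.5; 0 0 0 0 0 0 0.5")

```text
clock: 10.45
position: [0.4897, -0.2471, 0.1776]
tool_rot: [[-0.999, -0.04, -0.003], [-0.04, 0.999, -0.001], [0.003, -0.001, -1.0]]
contact_force: [-1.0, 0.1, -1.0]
opening: 0.0608
```

Run:
```python
from h import *
s=snap('wrist'); im=cv2.cvtColor(s['pixels'],cv2.COLOR_RGB2BGR); st=env.state(); print(st['position'],st['tool_rot'].round(4).tolist(),st['contact_force'])
cv2.imwrite('pics/c7.png',cv2.resize(im[105:190,235:410],None,fx=4.5,fy=4.5,interpolation=cv2.INTER_CUBIC))
```

```text
[ 0.48979021 -0.24709452  0.17776575] [[-0.9992, -0.0404, -0.0025], [-0.0404, 0.9992, -0.0009], [0.0026, -0.0008, -1.0]] [-0.26838441  0.77078029 -1.39032114]
```

View pics/c7.png

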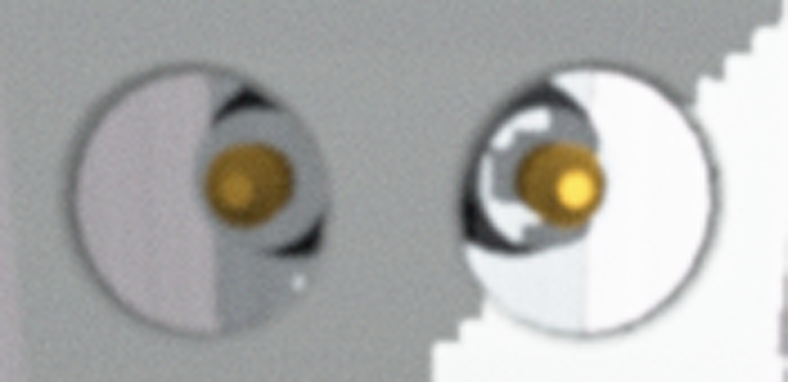

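```bash
cat >> h.py <<'E'
def fit(s,st,hl,hr,tl,tr,zt,org=(235,105),sc=4.5,up=0.0088,th=None):
    f=lambda a,z: raypl(s,org[0]+(a[0]+.5)/sc-.5,org[1]+(a[1]+.5)/sc-.5,z)[:2]
    zp=st['position'][2]-up
    h=np.array([f(hl,zp),f(hr,zp)]); t=np.array([f(tl,zt),f(tr,zt)])
    d=t.mean(0)-h.mean(0); print('holes',h.round(4).tolist(),'tips',t.round(4).tolist(),'sep',np.linalg.norm(h[0]-h[1]).round(4),np.linalg.norm(t[0]-t[1]).round(4))
    R=st['tool_rot'][:2,:2]; print('tool shift mm',(R.T@d*1000).round(2)); print('tcp-expected',[(st['position']+st['tool_rot']@np.array([.078,y,.01]))[:2].round(4).tolist() for y in(-.016,.016)])
E
python3 - <<'E'
from h import *
s=snap('wrist'); st=env.state(); print(st['position'])
fit(s,st,(200,200),(588,200),(238,188),(575,188),0.147)
E
```

```text
[ 0.48978169 -0.24713456  0.17777935]
holes [[0.4118, -0.2659], [0.4105, -0.2344]] tips [[0.4117, -0.265], [0.4104, -0.233]] sep 0.0315 0.032
tool shift mm [0.04 1.17]
tcp-expected [[0.4125, -0.2663], [0.4112, -0.2343]]
```

arm_command(commands="0 0.06 0.8 0 0 0 0.5; 0 0.06 0.8 0 0 0 0.5; 0 0 0.8 0 0 0 0.5; 0 0 0.8 0 0 0 0.5; 0 0 0 0 0 0 0.5")

```text
clock: 10.97
position: [0.4879, -0.2447, 0.142]
tool_rot: [[-0.999, -0.04, -0.008], [-0.04, 0.999, 0.003], [0.008, 0.003, -1.0]]
contact_force: [0.5, 0.5, -1.0]
opening: 0.0609
```

arm_command(commands="0 0 0 0 0 0 0.5; 0 0 0 0 0 0 0.5; 0 0 0 0 0 0 0.5; 0 0 0 0 0 0 0.5")

```text
clock: 11.3
position: [0.4897, -0.246, 0.1458]
tool_rot: [[-0.999, -0.04, -0.002], [-0.04, 0.999, -0.001], [0.002, -0.001, -1.0]]
contact_force: [-0.5, -0.6, -0.6]
opening: 0.0609
```

Run:
```python
from h import *
s=snap('wrist'); im=cv2.cvtColor(s['pixels'],cv2.COLOR_RGB2BGR); st=env.state(); print(st['position'],st['tool_rot'].round(4).tolist(),st['contact_force'])
cv2.imwrite('pics/c8.png',cv2.resize(im[105:190,235:410],None,fx=4.5,fy=4.5,interpolation=cv2.INTER_CUBIC))
```

```text
[ 0.48965098 -0.24594316  0.14575766] [[-0.9992, -0.0404, -0.0025], [-0.0404, 0.9992, -0.0009], [0.0026, -0.0008, -1.0]] [ 0.03599923  0.13733178 -2.01337557]
```

View pics/c8.png

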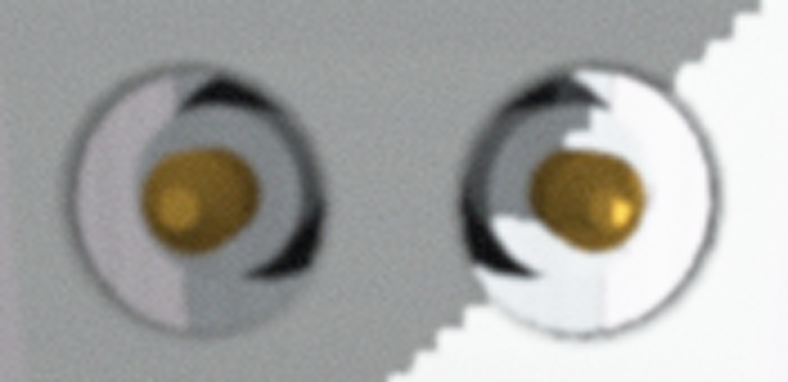

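Run:
```python
from h import *
s=snap('wrist'); st=env.state()
fit(s,st,(197,200),(588,200),(177,207),(620,210),0.147)
fit(s,st,(197,200),(588,200),(221,196),(567,196),0.123)
```

```text
holes [[0.4117, -0.2649], [0.4104, -0.2332]] tips [[0.4117, -0.2652], [0.4106, -0.2321]] sep 0.0317 0.0331
tool shift mm [-0.13  0.47]
tcp-expected [[0.4123, -0.2651], [0.411, -0.2331]]
holes [[0.4117, -0.2649], [0.4104, -0.2332]] tips [[0.412, -0.2645], [0.4107, -0.2334]] sep 0.0317 0.0311
tool shift mm [-0.32  0.11]
tcp-expected [[0.4123, -0.2651], [0.411, -0.2331]]
```

Aligned within 0.5 mm. I descend steadily, slowing near the shoulder.

arm_command(commands="0 0.02 0.8 0 0 0 0.5; 0 0 1 0 0 0 0.5; 0 0 1 0 0 0 0.5; 0 0 1 0 0 0 0.5; 0 0 0.7 0 0 0 0.5")

```text
clock: 11.82
position: [0.4881, -0.2448, 0.0976]
tool_rot: [[-0.999, -0.04, -0.006], [-0.04, 0.999, 0.001], [0.006, 0.002, -1.0]]
contact_force: [0.0, 0.4, -1.3]
opening: 0.0608
```

arm_command(commands="0 0 0.5 0 0 0 0.5; 0 0 0.2 0 0 0 0.5; 0 0 0 0 0 0 0.5; 0 0 0 0 0 0 0.5; 0 0 0 0 0 0 0.5")

```text
clock: 12.23
position: [0.4896, -0.2458, 0.0938]
tool_rot: [[-0.999, -0.04, -0.002], [-0.04, 0.999, -0.001], [0.002, -0.001, -1.0]]
contact_force: [0.4, 0.4, 0.0]
opening: 0.0613
```

arm_command(commands="0 0 0.2 0 0 0 0.5; 0 0 0.2 0 0 0 0.5; 0 0 0.2 0 0 0 0.5; 0 0 0 0 0 0 0.5; 0 0 0 0 0 0 0.5")

```text
clock: 12.65
position: [0.4889, -0.2454, 0.0869]
tool_rot: [[-0.999, -0.04, -0.004], [-0.04, 0.999, 0.0], [0.004, 0.0, -1.0]]
contact_force: [-1.0, 1.3, -0.8]
opening: 0.0607
```

arm_command(commands="0 0 0.1 0 0 0 0.5; 0 0 0.1 0 0 0 0.5; 0 0 0 0 0 0 0.5; 0 0 0 0 0 0 0.5")

```text
clock: 12.98
position: [0.4892, -0.2456, 0.0855]
tool_rot: [[-0.999, -0.04, -0.003], [-0.04, 0.999, -0.001], [0.003, -0.0, -1.0]]
contact_force: [-0.1, 0.4, 0.8]
opening: 0.061
```

arm_command(commands="0 0 0.1 0 0 0 0.5; 0 0 0.1 0 0 0 0.5; 0 0 0 0 0 0 0.5; 0 0 0 0 0 0 0.5")

```text
clock: 13.32
position: [0.4893, -0.2456, 0.0854]
tool_rot: [[-0.999, -0.04, -0.002], [-0.04, 0.999, -0.001], [0.003, -0.001, -1.0]]
contact_force: [-3.6, 2.2, 8.5]
opening: 0.0611
```

Contact is at the expected height (0.0854 against 0.0858). I ease off, release and look.

arm_command(commands="0 0 -0.1 0 0 0 0.5; 0 0 0 0 0 0 0.9; 0 0 0 0 0 0 0.95; 0 0 0 0 0 0 0.95; 0 0 0 0 0 0 0.95")

```text
clock: 13.73
position: [0.489, -0.2455, 0.0837]
tool_rot: [[-0.999, -0.04, -0.004], [-0.04, 0.999, 0.0], [0.004, 0.0, -1.0]]
contact_force: [0.4, 0.8, 0.3]
opening: 0.0813
```

arm_command(commands="0 0 -1 0 0 0 1; 0 0 -2 0 0 0 1; 0 0 -3 0 0 0 1; 0 0 -3 0 0 0 1; 0 0 -3 0 0 0 1")

```text
clock: 14.15
position: [0.4892, -0.2453, 0.2057]
tool_rot: [[-0.999, -0.04, -0.004], [-0.04, 0.999, -0.0], [0.004, 0.0, -1.0]]
contact_force: [-0.0, -0.2, 0.3]
opening: 0.0851
```

Run:
```python
from h import *
s=snap('wrist','w9.png'); st=env.state(); print(st['position'],st['opening'],st['contact_force'])
W=cloud(s)
for v,u in ((110,320),(200,320),(300,320),(350,320),(250,310)): print(u,v,W[v,u].round(4))
plan([((0.489,-0.1,0.22),182),((0.464,0.15,0.20),180.2),((0.464,0.292,0.15),180.2)],1,step=0.038)
```

```text
[ 0.4920237  -0.24714445  0.21357064] 0.08533189045623006 [ 2.08714845 -1.76104289  4.03403344]
320 110 [ 0.3877 -0.251   0.0284]
320 200 [ 0.453  -0.2482  0.0766]
320 300 [ 0.5363 -0.245   0.0772]
320 350 [ 0.6426 -0.2414 -0.0009]
310 250 [ 0.4934 -0.2546  0.0756]
-0.07 3.68 -0.19 -0.1 0.09 0.08 1; -0.07 3.68 -0.18 -0.1 0.09 0.08 1; -0.06 3.68 -0.17 -0.1 0.09 0.08 1; -0.06 3.68 -0.17 -0.1 0.09 0.08 1; 0.23 3.58 0.29 0 0 0.26 1
0.25 3.58 0.29 0 0 0.26 1; 0.26 3.58 0.29 0 0 0.26 1; 0.28 3.58 0.29 0 0 0.26 1; 0.3 3.58 0.29 0 0 0.26 1; 0.31 3.58 0.29 0 0 0.26 1
0.33 3.57 0.29 0 0 0.26 1; -0.01 3.55 1.25 -0 0 0 1; -0.01 3.55 1.25 -0 0 0 1; -0.01 3.55 1.25 -0 0 0 1; -0.01 3.55 1.25 -0 0 0 1
```

View pics/w9.png

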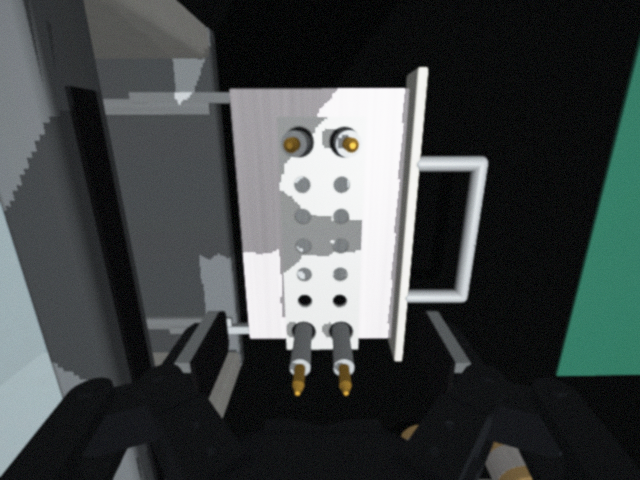

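The grey tier lies flat (top at 76.6–77.2 mm, expected 77) with all four posts through it. The brass tips are at (291,145), (353,145), (298,393) and (346,393). I measure them for the second tier and go to the blue one.

Run:
```python
from h import *
s=snap('wrist'); im=cv2.cvtColor(s['pixels'],cv2.COLOR_RGB2BGR); 
cv2.imwrite('pics/c9.png',np.vstack([cv2.resize(im[120:170,260:380],None,fx=6,fy=6,interpolation=cv2.INTER_CUBIC),cv2.resize(im[355:405,260:380],None,fx=6,fy=6,interpolation=cv2.INTER_CUBIC)]))
np.savez('s9.npz',K=s['K'],extrinsics=s['extrinsics']); st=env.state(); print(st['position'],st['tool_rot'][:,0])
```

```text
[ 0.49238864 -0.2473595   0.21171276] [-0.99915984 -0.0404471  -0.00660662]
```

View pics/c9.png

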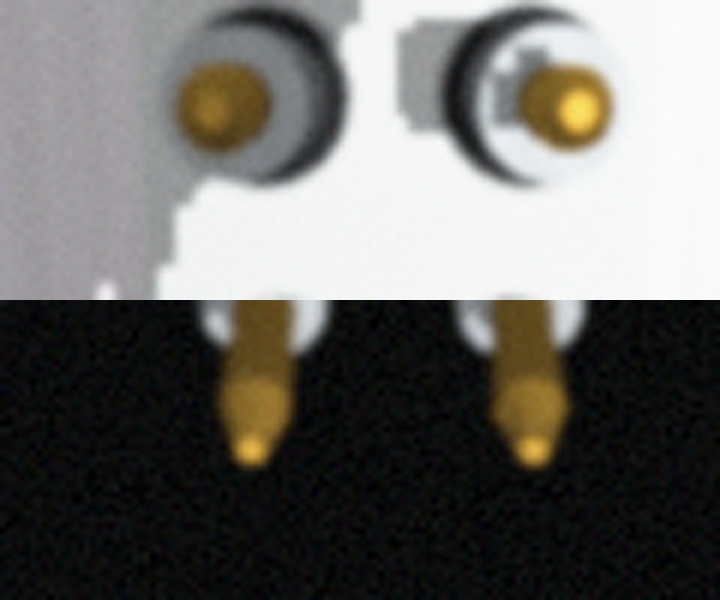

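arm_command(commands="0 3.68 -0.2 0 0 0 1; 0 3.68 -0.2 0 0 0 1; 0 3.68 -0.2 0 0 0 1; 0 3.68 -0.2 0 0 0 1; 0.23 3.58 0.29 0 0 0.26 1")

```text
clock: 14.67
position: [0.4802, -0.0613, 0.2103]
tool_rot: [[-0.999, -0.035, -0.001], [-0.035, 0.999, -0.001], [0.001, -0.001, -1.0]]
contact_force: [0.6, -0.2, -0.3]
opening: 0.0855
```

arm_command(commands="0.25 3.58 0.29 0 0 0.26 1; 0.26 3.58 0.29 0 0 0.26 1; 0.28 3.58 0.29 0 0 0.26 1; 0.3 3.58 0.29 0 0 0.26 1; 0.31 3.58 0.29 0 0 0.26 1")

```text
clock: 15.08
position: [0.4605, 0.1175, 0.1948]
tool_rot: [[-1.0, -0.013, -0.003], [-0.013, 1.0, -0.0], [0.003, -0.0, -1.0]]
contact_force: [0.5, -0.5, 0.5]
opening: 0.0856
```

arm_command(commands="0.33 3.57 0.29 0 0 0.26 1; 0 3.55 1.25 0 0 0.26 1; 0 3.55 1.25 0 0 0 1; 0 3.55 1.25 0 0 0 1; 0 3.55 1.25 0 0 0 1")

```text
clock: 15.5
position: [0.4559, 0.2953, 0.1415]
tool_rot: [[-1.0, -0.004, -0.003], [-0.004, 1.0, -0.0], [0.003, -0.0, -1.0]]
contact_force: [1.4, -0.5, 0.4]
opening: 0.0855
```

arm_command(commands="0 0 0 0 0 0 1; 0 0 0 0 0 0 1; 0 0 0 0 0 0 1; 0 0 0 0 0 0 1")

```text
clock: 15.83
position: [0.4567, 0.2927, 0.1425]
tool_rot: [[-1.0, -0.003, -0.003], [-0.003, 1.0, -0.0], [0.003, -0.0, -1.0]]
contact_force: [0.1, -0.0, -0.5]
opening: 0.0852
```

Run:
```python
from h import *
s=snap('wrist','w10.png'); st=env.state(); print(st['position'],st['tool_rot'].round(4).tolist())
hsv=cv2.cvtColor(s['pixels'],cv2.COLOR_RGB2HSV).astype(int)
m=(hsv[...,0]>100)&(hsv[...,0]<125)&(hsv[...,1]>120)&(hsv[...,2]>80)
g=rect(s,m,0.0195); print(g)
q=snap('top','t10.png')
```

```text
[0.45695333 0.29251383 0.1427034 ] [[-1.0, -0.0024, -0.0022], [-0.0024, 1.0, -0.0], [0.0022, -0.0, -1.0]]
(array([0.46218285, 0.29299074]), [0.06327851116657257, 0.19006620347499847], 0.09133947640657425)
```

View pics/w10.png

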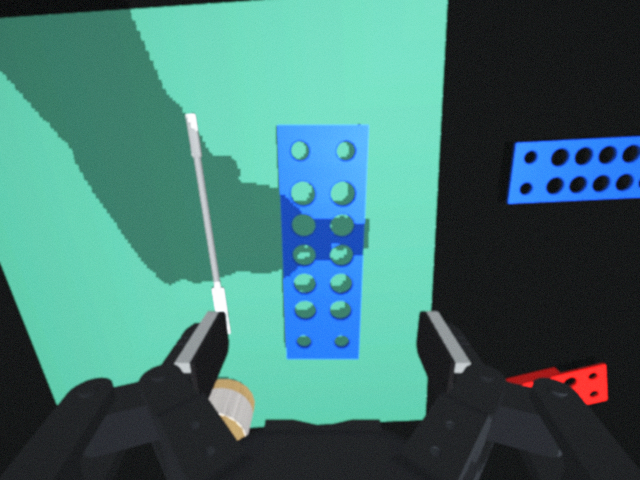

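The larger blue tier is centred at (322,241) and measures 190×63 mm, with the spatula and jar clear of the fingers. I correct by 0.5 cm in x and descend.

arm_command(commands="-0.26 0.03 2.2 0 0 0 1; -0.26 0.02 2.2 0 0 0 1; 0 0 2.2 0 0 0 1; 0 0 2.2 0 0 0 1; 0 0 0 0 0 0 1")

```text
clock: 16.35
position: [0.4583, 0.2913, 0.0493]
tool_rot: [[-1.0, -0.002, -0.011], [-0.002, 1.0, -0.004], [0.011, -0.004, -1.0]]
contact_force: [-1.8, -0.7, -1.4]
opening: 0.0856
```

arm_command(commands="0 0 1.2 0 0 0 1; 0 0 1 0 0 0 1; 0 0 0.4 0 0 0 1; 0 0 0 0 0 0 1; 0 0 0 0 0 0 1")

```text
clock: 16.77
position: [0.4614, 0.2941, 0.0283]
tool_rot: [[-1.0, -0.004, -0.003], [-0.004, 1.0, 0.0], [0.003, 0.0, -1.0]]
contact_force: [-0.1, -0.0, 0.4]
opening: 0.0854
```

Run:
```python
from h import *
s=dict(np.load('s9.npz'))
f=lambda a,b,v0: raypl(s,260+(a+.5)/6-.5,v0+(b+.5)/6-.5,0.147)[:2]
t=np.array([f(208,106,120),f(580,108,120),f(252,452-300,355),f(534,452-300,355)]); print(t.round(4)); print('c',t.mean(0)); d=t[2]+t[3]-t[0]-t[1]; print(np.degrees(np.arctan2(d[1],d[0])),np.linalg.norm(d)/2,np.linalg.norm(t[0]-t[1]),np.linalg.norm(t[2]-t[3]))
w=snap('wrist','w11.png'); st=env.state(); print(st['position'],st['tool_rot'].round(4).tolist(),st['contact_force'])
```

```text
[[ 0.4114 -0.2654]
 [ 0.4102 -0.2329]
 [ 0.5685 -0.2584]
 [ 0.567  -0.2264]]
c [ 0.48929272 -0.24575316]
2.458935430758489 0.1571050281232205 0.032504436773274324 0.031992515089529036
[0.46170197 0.29425709 0.02866389] [[-1.0, -0.0042, -0.0022], [-0.0042, 1.0, 0.0003], [0.0022, 0.0003, -1.0]] [-0.77303676  0.64531597  0.12368616]
```

View pics/w11.png

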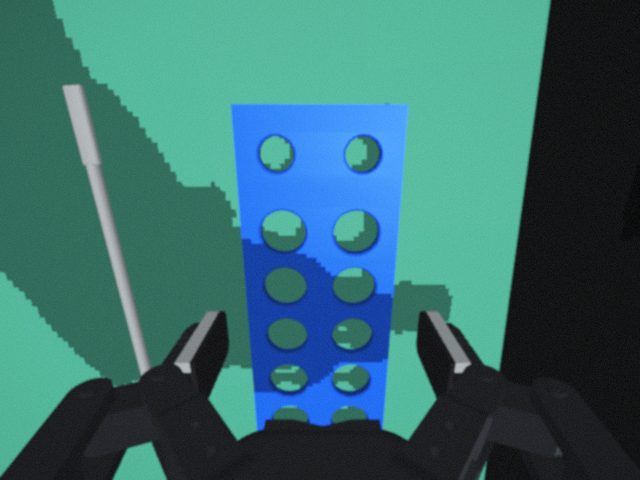

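arm_command(commands="0 0 0 0 0 0 0.6; 0 0 0 0 0 0 0.6; 0 0 0 0 0 0 0.6; 0 0 0 0 0 0 0.6", grip_force=40)

```text
clock: 17.15
position: [0.4619, 0.2943, 0.029]
tool_rot: [[-1.0, -0.004, -0.002], [-0.004, 1.0, 0.0], [0.002, 0.0, -1.0]]
contact_force: [0.2, 0.1, 4.1]
opening: 0.0609
```

Run:
```python
from h import *
st=env.state(); print(st['position'],st['opening'],st['tool_rot'].round(4).tolist())
plan([((0.462,0.294,0.13),180.3),((0.475,0.05,0.23),181.5),((0.4895,-0.2458,0.23),182.4)],0.5,step=0.03)
```

```text
[0.46191661 0.29433658 0.0289556 ] 0.06089963675593259 [[-1.0, -0.0042, -0.0015], [-0.0042, 1.0, 0.0004], [0.0015, 0.0004, -1.0]]
0 -0.01 -2.53 0.01 -0.02 -0.01 0.5; 0 -0.01 -2.53 0.01 -0.02 -0.01 0.5; -0 -0.01 -2.53 0.01 -0.02 -0.01 0.5; -0 -0.01 -2.53 0.01 -0.02 -0.01 0.5; -0.13 -2.71 -1.11 0 0 -0.13 0.5
-0.12 -2.71 -1.11 0 0 -0.13 0.5; -0.12 -2.71 -1.11 0 0 -0.13 0.5; -0.11 -2.71 -1.11 0 0 -0.13 0.5; -0.1 -2.71 -1.11 0 0 -0.13 0.5; -0.1 -2.71 -1.11 0 0 -0.13 0.5
-0.09 -2.71 -1.11 0 0 -0.13 0.5; -0.09 -2.71 -1.11 0 0 -0.13 0.5; -0.08 -2.71 -1.11 0 0 -0.13 0.5; -0.07 -2.96 -0 -0 -0 -0.09 0.5; -0.06 -2.96 -0 -0 -0 -0.09 0.5
-0.06 -2.96 -0 -0 -0 -0.09 0.5; -0.05 -2.96 -0 -0 -0 -0.09 0.5; -0.05 -2.96 -0 -0 -0 -0.09 0.5; -0.04 -2.96 -0 -0 -0 -0.09 0.5; -0.04 -2.96 -0 -0 -0 -0.09 0.5
-0.03 -2.96 -0 -0 -0 -0.09 0.5; -0.03 -2.96 -0 -0 -0 -0.09 0.5; -0.03 -2.96 -0 -0 -0 -0.09 0.5
```

arm_command(commands="0 0 -2.53 0 0 0 0.5; 0 0 -2.53 0 0 0 0.5; 0 0 -2.53 0 0 0 0.5; 0 0 -2.53 0 0 0 0.5; -0.13 -2.71 -1.1 0 0 -0.13 0.5")

```text
clock: 17.57
position: [0.4641, 0.2706, 0.1434]
tool_rot: [[-1.0, -0.011, 0.001], [-0.011, 1.0, 0.005], [-0.001, 0.005, -1.0]]
contact_force: [1.7, -0.9, -1.7]
opening: 0.061
```

arm_command(commands="-0.12 -2.71 -1.1 0 0 -0.13 0.5; -0.12 -2.71 -1.1 0 0 -0.13 0.5; -0.11 -2.71 -1.1 0 0 -0.13 0.5; -0.1 -2.71 -1.1 0 0 -0.13 0.5; -0.1 -2.71 -1.1 0 0 -0.13 0.5")

```text
clock: 17.98
position: [0.4693, 0.1303, 0.1946]
tool_rot: [[-1.0, -0.018, -0.005], [-0.018, 1.0, -0.0], [0.005, -0.0, -1.0]]
contact_force: [0.9, -0.7, -1.6]
opening: 0.0611
```

arm_command(commands="-0.09 -2.71 -1.1 0 0 -0.13 0.5; -0.09 -2.71 -1.1 0 0 -0.13 0.5; -0.08 -2.71 -1.1 0 0 -0.13 0.5; -0.07 -2.96 0 0 0 -0.09 0.5; -0.06 -2.96 0 0 0 -0.09 0.5")

```text
clock: 18.4
position: [0.4773, -0.0101, 0.2284]
tool_rot: [[-1.0, -0.028, -0.003], [-0.028, 1.0, -0.0], [0.003, -0.0, -1.0]]
contact_force: [1.0, -0.2, -2.9]
opening: 0.0608
```

arm_command(commands="-0.06 -2.96 0 0 0 -0.09 0.5; -0.05 -2.96 0 0 0 -0.09 0.5; -0.05 -2.96 0 0 0 -0.09 0.5; -0.04 -2.96 0 0 0 -0.09 0.5; -0.04 -2.96 0 0 0 -0.09 0.5")

```text
clock: 18.82
position: [0.4836, -0.1579, 0.2271]
tool_rot: [[-0.999, -0.036, -0.005], [-0.036, 0.999, 0.001], [0.005, 0.001, -1.0]]
contact_force: [0.6, 0.3, -2.3]
opening: 0.0609
```

arm_command(commands="-0.03 -2.96 0 0 0 -0.09 0.5; -0.03 -2.96 0 0 0 -0.09 0.5; -0.03 -2.96 0 0 0 -0.09 0.5; 0 0 0 0 0 0 0.5; 0 0 0 0 0 0 0.5")

```text
clock: 19.23
position: [0.4877, -0.2465, 0.2266]
tool_rot: [[-0.999, -0.037, -0.006], [-0.037, 0.999, 0.002], [0.005, 0.002, -1.0]]
contact_force: [-0.4, 0.4, -2.4]
opening: 0.0611
```

arm_command(commands="0 0 0 0 0 0 0.5; 0 0 0 0 0 0 0.5; 0 0 0 0 0 0 0.5")

```text
clock: 19.48
position: [0.4884, -0.2443, 0.228]
tool_rot: [[-0.999, -0.042, -0.004], [-0.042, 0.999, 0.0], [0.004, 0.0, -1.0]]
contact_force: [0.6, 0.1, -1.4]
opening: 0.0607
```

Run:
```python
from h import *
s=snap('wrist','w12.png'); st=env.state(); print(st['position'],st['tool_rot'].round(4).tolist(),st['opening'],st['contact_force'])
plan([((0.4893,-0.2457,0.18),182.4)],.5,step=0.01)
```

```text
[ 0.48846723 -0.24431939  0.2281077 ] [[-0.9991, -0.0418, -0.0035], [-0.0418, 0.9991, -0.0], [0.0035, 0.0001, -1.0]] 0.06075460727064404 [-0.23130432  0.01310418 -2.26274449]
-0.02 -0.03 0.96 0 -0.04 -0 0.5; -0.02 -0.03 0.96 0 -0.04 -0 0.5; -0.02 -0.03 0.96 0 -0.04 -0 0.5; -0.02 -0.03 0.96 0 -0.04 -0 0.5; -0.02 -0.03 0.96 0 -0.04 -0 0.5
```

View pics/w12.png

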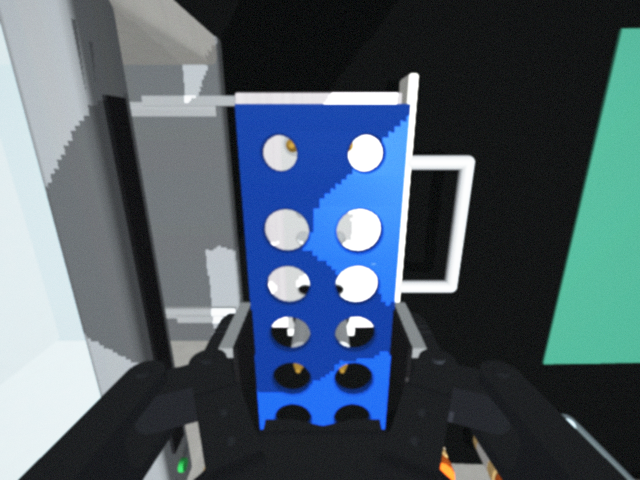

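The tier is above the posts with the pins visible through its holes, e.g. at (291,146). I apply the correction and go to 0.18, then measure.

arm_command(commands="-0.02 -0.03 1 0 0 0 0.5; -0.02 -0.03 1 0 0 0 0.5; -0.02 -0.03 1 0 0 0 0.5; -0.02 -0.03 1 0 0 0 0.5; 0 -0.02 0.8 0 0 0 0.5")

```text
clock: 19.95
position: [0.4884, -0.2463, 0.1777]
tool_rot: [[-0.999, -0.04, -0.006], [-0.04, 0.999, 0.001], [0.006, 0.001, -1.0]]
contact_force: [0.4, 0.2, -2.0]
opening: 0.0608
```

arm_command(commands="0 0 0 0 0 0 0.5; 0 0 0 0 0 0 0.5; 0 0 0 0 0 0 0.5; 0 0 0 0 0 0 0.5; 0 0 0 0 0 0 0.5")

```text
clock: 20.37
position: [0.4895, -0.2472, 0.1809]
tool_rot: [[-0.999, -0.04, -0.002], [-0.04, 0.999, -0.001], [0.002, -0.001, -1.0]]
contact_force: [0.2, 0.1, -1.5]
opening: 0.0609
```

Run:
```python
from h import *
s=snap('wrist'); im=cv2.cvtColor(s['pixels'],cv2.COLOR_RGB2BGR); st=env.state(); print(st['position'],st['tool_rot'].round(4).tolist(),st['contact_force'])
cv2.imwrite('pics/c13.png',cv2.resize(im[105:190,235:410],None,fx=4.5,fy=4.5,interpolation=cv2.INTER_CUBIC))
cv2.imwrite('pics/c13b.png',cv2.resize(im[340:430,255:395],None,fx=5,fy=5,interpolation=cv2.INTER_CUBIC))
np.savez('s13.npz',K=s['K'],extrinsics=s['extrinsics'])
```

```text
[ 0.48943932 -0.24715206  0.18086656] [[-0.9992, -0.0401, -0.0022], [-0.0401, 0.9992, -0.0011], [0.0023, -0.001, -1.0]] [ 0.23299498  0.36626563 -0.9442494 ]
```

View pics/c13.png

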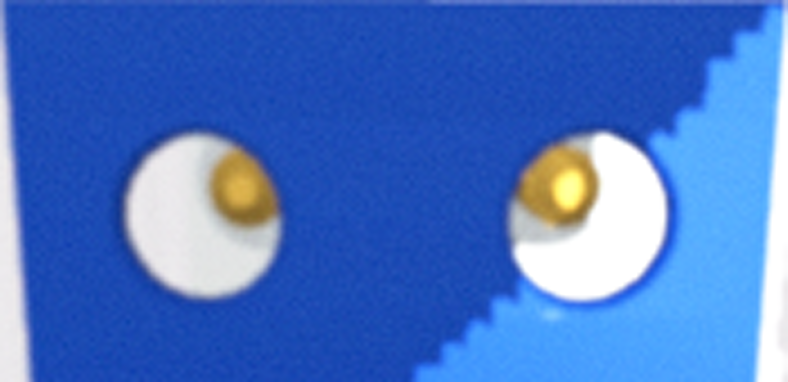

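View pics/c13b.png

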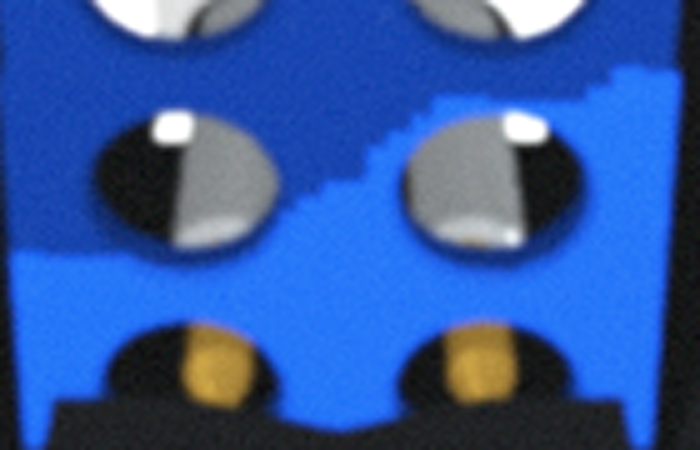

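Run:
```python
from h import *
s=dict(np.load('s13.npz')); st=env.state()
fit(s,st,(202,215),(589,217),(240,186),(572,187),0.147,up=0.0093)
T=np.linalg.inv(s['extrinsics']); n=proj(s,[*T[:2,3],0]); 
from scipy.optimize import brentq
c=np.array([0.4893,-0.2458])
for bx,by in ((220,365),(483,365)):
    b=np.array([255+(bx+.5)/5-.5,340+(by+.5)/5-.5])
    for x in(1.0,1.05,1.1,1.15): print((n+(b-n)*x).round(1),raypl(s,*(n+(b-n)*x),0.147)[:2].round(4))
th=np.radians(2.4)
for q in((.078,.016),(.078,-.016)): print('exp',c+np.array([np.cos(th)*q[0]-np.sin(th)*q[1],np.sin(th)*q[0]+np.cos(th)*q[1]]))
```

```text
holes [[0.4127, -0.2658], [0.4116, -0.2342]] tips [[0.4114, -0.2651], [0.4102, -0.233]] sep 0.0316 0.0322
tool shift mm [1.33 1.01]
tcp-expected [[0.4121, -0.2663], [0.4108, -0.2343]]
[298.6 412.6] [ 0.5598 -0.2579]
[297.4 426.7] [ 0.5704 -0.2584]
[296.2 440.7] [ 0.5815 -0.259 ]
[295.  454.8] [ 0.5929 -0.2595]
[351.2 412.6] [ 0.5585 -0.2274]
[352.6 426.7] [ 0.5691 -0.2258]
[354.1 440.7] [ 0.58   -0.2242]
[355.5 454.8] [ 0.5913 -0.2225]
exp [ 0.56656157 -0.22654773]
exp [ 0.56790159 -0.25851966]
```

arm_command(commands="0.07 0.05 0.4 0 0 0 0.5; 0.06 0.05 0.4 0 0 0 0.5; 0 0 0.4 0 0 0 0.5; 0 0 0.3 0 0 0 0.5; 0 0 0 0 0 0 0.5")

```text
clock: 20.83
position: [0.487, -0.2455, 0.1637]
tool_rot: [[-0.999, -0.04, -0.005], [-0.04, 0.999, 0.001], [0.005, 0.001, -1.0]]
contact_force: [-0.2, 0.7, -2.3]
opening: 0.0608
```

arm_command(commands="0 0 0 0 0 0 0.5; 0 0 0 0 0 0 0.5; 0 0 0 0 0 0 0.5; 0 0 0 0 0 0 0.5")

```text
clock: 21.17
position: [0.4878, -0.246, 0.1653]
tool_rot: [[-0.999, -0.04, -0.003], [-0.04, 0.999, -0.001], [0.003, -0.0, -1.0]]
contact_force: [-0.1, 0.1, -2.4]
opening: 0.0607
```

Run:
```python
from h import *
s=snap('wrist'); im=cv2.cvtColor(s['pixels'],cv2.COLOR_RGB2BGR); st=env.state(); print(st['position'],st['tool_rot'].round(4).tolist(),st['contact_force'])
cv2.imwrite('pics/c14.png',cv2.resize(im[105:190,235:410],None,fx=4.5,fy=4.5,interpolation=cv2.INTER_CUBIC))
np.savez('s14.npz',K=s['K'],extrinsics=s['extrinsics'])
```

```text
[ 0.48779892 -0.2459731   0.1653103 ] [[-0.9992, -0.0402, -0.0031], [-0.0402, 0.9992, -0.0005], [0.0031, -0.0004, -1.0]] [-0.29072875 -0.44096624 -2.06115108]
```

View pics/c14.png

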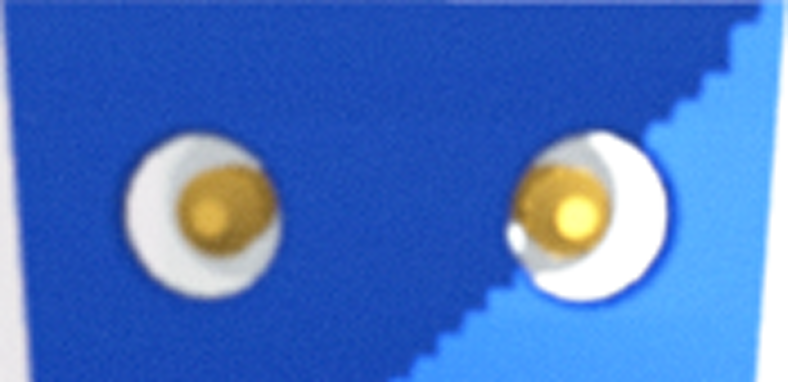

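Run:
```python
from h import *
s=dict(np.load('s14.npz')); st=env.state()
fit(s,st,(202,215),(589,217),(207,216),(578,215),0.147,up=0.0093)
```

```text
holes [[0.4111, -0.2646], [0.4099, -0.233]] tips [[0.4117, -0.2653], [0.4103, -0.2329]] sep 0.0316 0.0325
tool shift mm [-0.48 -0.26]
tcp-expected [[0.4105, -0.2651], [0.4092, -0.2331]]
```

arm_command(commands="-0.04 -0.02 0.3 0 0 0 0.5; 0 0 0.4 0 0 0 0.5; 0 0 0.4 0 0 0 0.5; 0 0 0.4 0 0 0 0.5; 0 0 0.3 0 0 0 0.5")

```text
clock: 21.63
position: [0.4877, -0.2458, 0.146]
tool_rot: [[-0.999, -0.04, -0.005], [-0.04, 0.999, 0.0], [0.004, 0.001, -1.0]]
contact_force: [0.2, -0.8, -2.3]
opening: 0.0606
```

arm_command(commands="0 0 0.2 0 0 0 0.5; 0 0 0 0 0 0 0.5; 0 0 0 0 0 0 0.5; 0 0 0 0 0 0 0.5; 0 0 0 0 0 0 0.5")

```text
clock: 22.05
position: [0.4882, -0.2462, 0.1454]
tool_rot: [[-0.999, -0.04, -0.003], [-0.04, 0.999, -0.001], [0.003, -0.0, -1.0]]
contact_force: [-0.6, -0.5, -2.7]
opening: 0.0609
```

Run:
```python
from h import *
s=snap('wrist'); im=cv2.cvtColor(s['pixels'],cv2.COLOR_RGB2BGR); st=env.state(); print(st['position'],st['tool_rot'].round(4).tolist(),st['contact_force'],st['opening'])
cv2.imwrite('pics/c15.png',cv2.resize(im[105:190,235:410],None,fx=4.5,fy=4.5,interpolation=cv2.INTER_CUBIC))
```

```text
[ 0.48819844 -0.24619505  0.14540175] [[-0.9992, -0.0402, -0.0029], [-0.0402, 0.9992, -0.0006], [0.0029, -0.0005, -1.0]] [ 0.2902371   0.21978148 -1.38232418] 0.060776297696690906
```

View pics/c15.png

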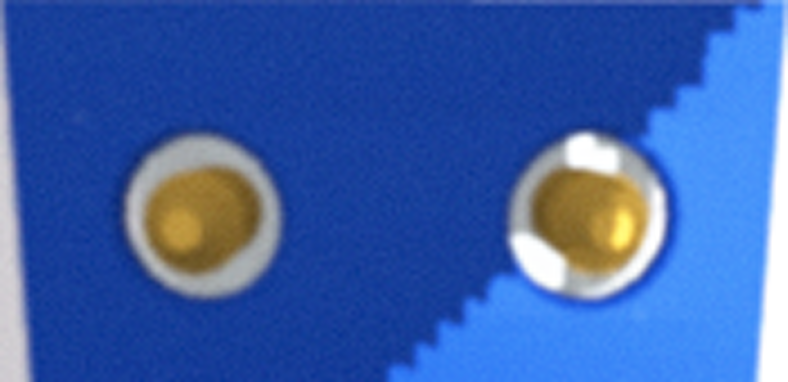

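The pins pass centrally through the holes and there is no contact force. I go down slowly to the shoulder.

arm_command(commands="0 0 0.2 0 0 0 0.5; 0 0 0.2 0 0 0 0.5; 0 0 0.2 0 0 0 0.5; 0 0 0 0 0 0 0.5; 0 0 0 0 0 0 0.5")

```text
clock: 22.52
position: [0.4878, -0.2459, 0.1387]
tool_rot: [[-0.999, -0.04, -0.004], [-0.04, 0.999, 0.0], [0.004, 0.0, -1.0]]
contact_force: [-0.7, -0.3, -2.2]
opening: 0.0609
```

arm_command(commands="0 0 0.1 0 0 0 0.5; 0 0 0.1 0 0 0 0.5; 0 0 0.1 0 0 0 0.5; 0 0 0 0 0 0 0.5; 0 0 0 0 0 0 0.5")

```text
clock: 22.93
position: [0.488, -0.2461, 0.1361]
tool_rot: [[-0.999, -0.04, -0.003], [-0.04, 0.999, -0.0], [0.003, -0.0, -1.0]]
contact_force: [-0.2, -0.8, -1.5]
opening: 0.061
```

arm_command(commands="0 0 0.1 0 0 0 0.5; 0 0 0.1 0 0 0 0.5; 0 0 0 0 0 0 0.5; 0 0 0 0 0 0 0.5")

```text
clock: 23.27
position: [0.4881, -0.2462, 0.1359]
tool_rot: [[-0.999, -0.04, -0.002], [-0.04, 0.999, -0.001], [0.002, -0.001, -1.0]]
contact_force: [-3.7, 1.5, 4.3]
opening: 0.061
```

Contact is at 0.136, as expected. I ease off, release and lift.

arm_command(commands="0 0 -0.1 0 0 0 0.5; 0 0 0 0 0 0 0.9; 0 0 0 0 0 0 0.95; 0 0 0 0 0 0 0.95; 0 0 0 0 0 0 0.95")

```text
clock: 23.68
position: [0.4881, -0.2461, 0.1349]
tool_rot: [[-0.999, -0.04, -0.003], [-0.04, 0.999, -0.0], [0.003, -0.0, -1.0]]
contact_force: [-0.7, 0.3, -0.5]
opening: 0.0808
```

arm_command(commands="0 0 -1 0 0 0 1; 0 0 -2 0 0 0 1; 0 0 -3 0 0 0 1; 0 0 -3 0 0 0 1; 0 0 -1 0 0 0 1")

```text
clock: 24.1
position: [0.4899, -0.2471, 0.241]
tool_rot: [[-0.999, -0.04, 0.003], [-0.04, 0.999, -0.005], [-0.003, -0.005, -1.0]]
contact_force: [-0.2, -0.3, 0.8]
opening: 0.0854
```

Run:
```python
from h import *
s=snap('wrist','w16.png'); st=env.state(); print(st['position'],st['opening'],st['contact_force'])
W=cloud(s)
for v,u in ((165,320),(200,320),(260,320),(300,320),(330,320),(200,285),(200,358)): print(u,v,W[v,u].round(4))
```

```text
[ 0.49044262 -0.24746889  0.24167111] 0.08555851138424145 [ 1.54054945 -0.80512635  0.74241024]
320 165 [ 0.4275 -0.2515  0.1271]
320 200 [ 0.4514 -0.2506  0.1275]
320 260 [ 0.4966 -0.2489  0.1273]
320 300 [ 0.5305 -0.2476  0.1266]
320 330 [ 0.5572 -0.2466  0.1274]
285 200 [ 0.4525 -0.2752  0.1271]
358 200 [ 0.4503 -0.224   0.1276]
```

View pics/w16.png

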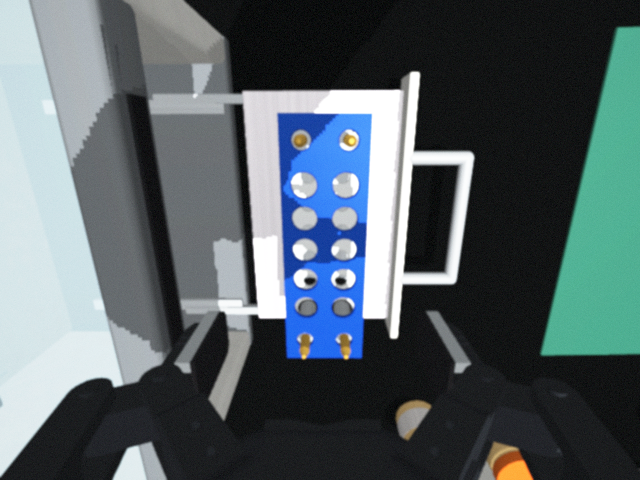

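The blue tier lies flat (top at 126.6–127.6 mm, expected 127), with brass pins through all four corner holes. Next I go in front of the bar with closed fingers to push it home.

Run:
```python
from h import *
plan([((0.482,-0.072,0.22),182.4),((0.482,-0.072,0.053),182.4)],0,step=0.035)
```

```text
0.02 2.93 0.34 -0.06 0.05 -0.02 0; 0.02 2.93 0.35 -0.06 0.05 -0.02 0; 0.02 2.93 0.35 -0.06 0.05 -0.02 0; 0.02 2.93 0.35 -0.06 0.05 -0.02 0; 0.02 2.93 0.36 -0.06 0.05 -0.02 0
0.02 2.93 0.36 -0.06 0.05 -0.02 0; 0 0 3.34 -0 0 -0 0; 0 0 3.34 -0 0 -0 0; 0 -0 3.34 -0 0 -0 0; 0 -0 3.34 -0 0 -0 0
0 -0 3.34 -0 0 -0 0
```

arm_command(commands="0 2.93 0.3 0 0 0 1; 0 2.93 0.3 0 0 0 1; 0 2.93 0.3 0 0 0 0.5; 0 2.93 0.3 0 0 0 0; 0 2.93 0.3 0 0 0 0")

```text
clock: 24.57
position: [0.4817, -0.0983, 0.2189]
tool_rot: [[-0.999, -0.04, -0.005], [-0.04, 0.999, 0.0], [0.005, 0.0, -1.0]]
contact_force: [0.6, -0.2, 0.7]
opening: 0.0517
```

arm_command(commands="0 2.93 0.3 0 0 0 0; 0 0 0 0 0 0 0; 0 0 0 0 0 0 0; 0 0 0 0 0 0 0; 0 0 0 0 0 0 0")

```text
clock: 24.98
position: [0.4812, -0.0713, 0.2167]
tool_rot: [[-0.999, -0.039, -0.004], [-0.039, 0.999, -0.001], [0.004, -0.001, -1.0]]
contact_force: [-0.2, -0.4, -0.1]
opening: 0.0001
```

Run:
```python
from h import *
st=env.state(); print(st['position'],st['opening'])
s=snap('wrist','w17.png')
plan([((0.482,-0.072,0.053),182.4)],0,step=0.035)
```

```text
[ 0.48121828 -0.07126753  0.21673664] 0.00012218801581734468
-0.03 -0.01 3.28 -0 -0.04 -0.04 0; -0.02 -0.01 3.28 -0 -0.04 -0.04 0; -0.02 -0.01 3.28 -0 -0.04 -0.04 0; -0.02 -0.01 3.28 -0 -0.04 -0.04 0; -0.02 -0.01 3.28 -0 -0.04 -0.04 0
```

View pics/w17.png

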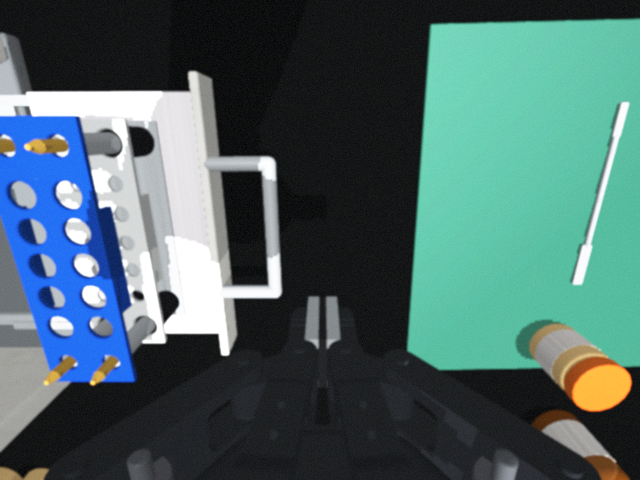

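Both tiers are on the posts, and the closed fingers at u≈322 are clear of the bar at u≈272. I descend, then push.

arm_command(commands="0 0 3.3 0 0 0 0; 0 0 3.3 0 0 0 0; 0 0 3.3 0 0 0 0; 0 0 3.3 0 0 0 0; 0 0 3.1 0 0 0 0")

```text
clock: 25.45
position: [0.4804, -0.0716, 0.0524]
tool_rot: [[-0.999, -0.038, -0.003], [-0.038, 0.999, -0.0], [0.003, -0.0, -1.0]]
contact_force: [0.8, -0.7, 0.4]
opening: -0.0001
```

arm_command(commands="0 0 0 0 0 0 0; 0 -0.5 0 0 0 0 0; 0 -0.5 0 0 0 0 0; 0 -0.5 0 0 0 0 0; 0 -0.5 0 0 0 0 0")

```text
clock: 25.87
position: [0.4838, -0.0921, 0.057]
tool_rot: [[-0.999, -0.04, 0.002], [-0.04, 0.999, -0.002], [-0.002, -0.002, -1.0]]
contact_force: [0.1, -0.0, 0.3]
opening: 0.0002
```

arm_command(commands="0 -0.5 0 0 0 0 0; 0 -0.6 0 0 0 0 0; 0 -0.7 0 0 0 0 0; 0 -0.8 0 0 0 0 0; 0 -0.8 0 0 0 0 0")

```text
clock: 26.28
position: [0.4833, -0.1249, 0.0545]
tool_rot: [[-0.999, -0.041, -0.002], [-0.041, 0.999, 0.0], [0.002, 0.0, -1.0]]
contact_force: [0.0, 2.9, 1.2]
opening: -0.0001
```

arm_command(commands="0 -0.8 0 0 0 0 0; 0 -0.8 0 0 0 0 0; 0 -0.8 0 0 0 0 0; 0 -0.8 0 0 0 0 0; 0 -0.8 0 0 0 0 0")

```text
clock: 26.7
position: [0.4844, -0.1651, 0.0539]
tool_rot: [[-0.999, -0.04, -0.004], [-0.04, 0.999, -0.0], [0.004, 0.0, -1.0]]
contact_force: [1.8, 4.2, 2.9]
opening: -0.0002
```

Run:
```python
from h import *
st=env.state(); print(st['position'],st['contact_force'])
s=snap('wrist','w18.png'); snap('side','s18.png')
```

```text
[ 0.48438868 -0.16514685  0.05390872] [1.8151978  4.16409205 2.85835599]
```

View pics/s18.png

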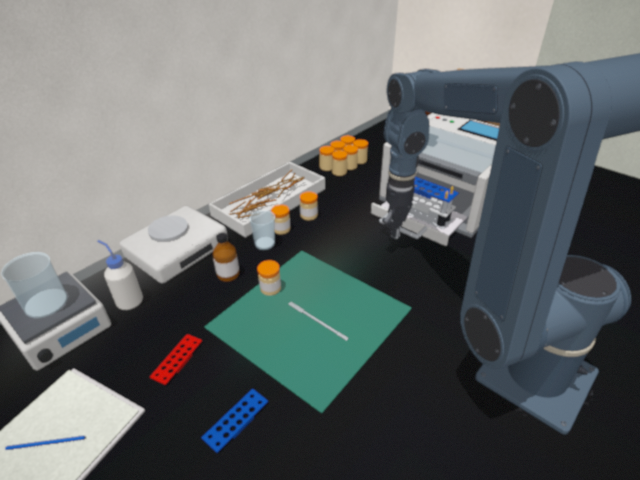

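View pics/w18.png

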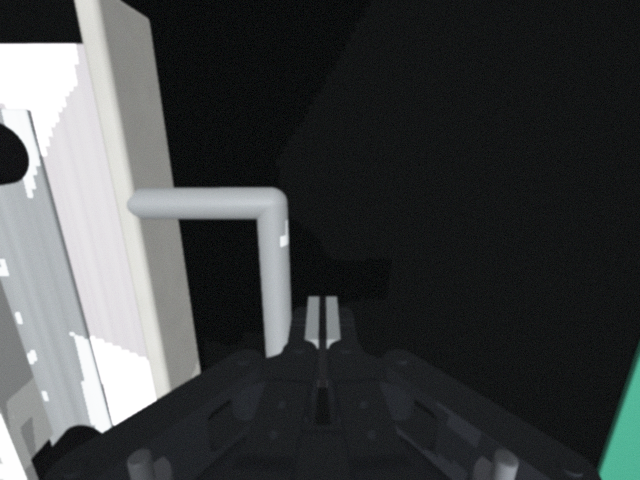

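The fingers press the bar (u≈275) and the tray follows with both tiers in place. I keep pushing.

arm_command(commands="0 -0.8 0 0 0 0 0; 0 -0.8 0 0 0 0 0; 0 -0.8 0 0 0 0 0; 0 -0.8 0 0 0 0 0; 0 -0.8 0 0 0 0 0")

```text
clock: 27.22
position: [0.4852, -0.2048, 0.0534]
tool_rot: [[-0.999, -0.04, -0.005], [-0.04, 0.999, 0.0], [0.005, 0.001, -1.0]]
contact_force: [-0.4, 3.4, -1.0]
opening: -0.0003
```

arm_command(commands="0 -0.8 0 0 0 0 0; 0 -0.8 0 0 0 0 0; 0 -0.8 0 0 0 0 0; 0 -0.6 0 0 0 0 0; 0 -0.5 0 0 0 0 0")

```text
clock: 27.63
position: [0.4872, -0.2402, 0.0537]
tool_rot: [[-0.999, -0.04, -0.004], [-0.04, 0.999, -0.0], [0.004, -0.0, -1.0]]
contact_force: [-1.8, 2.1, -0.9]
opening: -0.0002
```

arm_command(commands="0 -0.4 0 0 0 0 0; 0 -0.4 0 0 0 0 0; 0 -0.3 0 0 0 0 0; 0 -0.2 0 0 0 0 0; 0 -0.1 0 0 0 0 0")

```text
clock: 28.05
position: [0.4882, -0.2536, 0.0541]
tool_rot: [[-0.999, -0.04, -0.003], [-0.04, 0.999, -0.001], [0.003, -0.0, -1.0]]
contact_force: [-1.3, 2.4, -1.0]
opening: 0.0002
```

arm_command(commands="0 -0.3 0 0 0 0 0; 0 -0.3 0 0 0 0 0; 0 -0.3 0 0 0 0 0; 0 -0.2 0 0 0 0 0; 0 0 0 0 0 0 0")

```text
clock: 28.47
position: [0.4887, -0.2652, 0.0543]
tool_rot: [[-0.999, -0.04, -0.003], [-0.04, 0.999, -0.002], [0.003, -0.001, -1.0]]
contact_force: [-0.1, 1.6, -0.0]
opening: -0.0001
```

arm_command(commands="0 -0.2 0 0 0 0 0; 0 -0.2 0 0 0 0 0; 0 -0.2 0 0 0 0 0; 0 -0.1 0 0 0 0 0; 0 0 0 0 0 0 0")

```text
clock: 28.88
position: [0.4888, -0.2678, 0.0543]
tool_rot: [[-0.999, -0.042, -0.003], [-0.042, 0.999, 0.008], [0.003, 0.008, -1.0]]
contact_force: [-0.4, 11.4, 3.6]
opening: -0.0
```

arm_command(commands="0 -0.2 0 0 0 0 0; 0 -0.2 0 0 0 0 0; 0 0 0 0 0 0 0")

```text
clock: 29.13
position: [0.4888, -0.2681, 0.0544]
tool_rot: [[-0.999, -0.044, -0.003], [-0.044, 0.999, 0.016], [0.002, 0.016, -1.0]]
contact_force: [-1.3, 19.8, 8.4]
opening: -0.0
```

arm_command(commands="0 0.5 0 0 0 0 0; 0 1.5 0 0 0 0 0; 0 2 0 0 0 0 0; 0 2 0 0 0 0 0; 0 2 -1 0 0 0 0")

```text
clock: 29.55
position: [0.4848, -0.1947, 0.0628]
tool_rot: [[-0.999, -0.039, -0.005], [-0.039, 0.999, -0.001], [0.005, -0.001, -1.0]]
contact_force: [-0.9, 0.6, -0.2]
opening: 0.0001
```

arm_command(commands="0 3 -3 0 0 0 0; 0 3 -3 0 0 0 0; 0 3 -3 0 0 0 0; 0 3 -3 0 0 0 0; 0 3 0 0 0 0 0")

```text
clock: 29.97
position: [0.4843, -0.0478, 0.1901]
tool_rot: [[-0.999, -0.039, 0.012], [-0.039, 0.999, -0.006], [-0.011, -0.006, -1.0]]
contact_force: [1.2, -0.3, 0.8]
opening: 0.0003
```

arm_command(commands="0 3 0 0 0 0 0; 0 3 0 0 0 0 0; 0 0 0 0 0 0 0; 0 0 0 0 0 0 0; 0 0 0 0 0 0 0")

```text
clock: 30.38
position: [0.4782, 0.0119, 0.1823]
tool_rot: [[-0.999, -0.041, -0.002], [-0.041, 0.999, -0.002], [0.002, -0.002, -1.0]]
contact_force: [1.2, -0.4, 0.3]
opening: 0.0003
```

Run:
```python
from h import *
s=snap('top'); st=env.state(); print(st['position'],st['contact_force'],st['clock'])
cv2.imwrite('pics/t20.png',cv2.resize(cv2.cvtColor(s['pixels'],cv2.COLOR_RGB2BGR)[195:360,420:640],None,fx=3.6,fy=3.6,interpolation=cv2.INTER_CUBIC))
W=cloud(s); L=W[200:345,420:520].reshape(-1,3)
L=L[(L[:,2]>0.044)&(L[:,2]<0.058)&(L[:,0]>.44)&(L[:,0]<.54)]; print(np.histogram(L[:,1],15,range=(-.36,-.26)))
d=snap('side'); cv2.imwrite('pics/s20.png',cv2.resize(cv2.cvtColor(d['pixels'],cv2.COLOR_RGB2BGR)[100:250,350:520],None,fx=4,fy=4,interpolation=cv2.INTER_CUBIC))
```

```text
[0.4781501  0.01150176 0.18216704] [ 0.64473317 -0.72693135  0.54414267] 30.4333
(array([  0,   1,  86,  69,   0,   0,   0,   0,   0,   2,  92, 104,   1,
         0,   0]), array([-0.36      , -0.35333333, -0.34666667, -0.34      , -0.33333333,
       -0.32666667, -0.32      , -0.31333333, -0.30666667, -0.3       ,
       -0.29333333, -0.28666667, -0.28      , -0.27333333, -0.26666667,
       -0.26      ]))
```

View pics/t20.png

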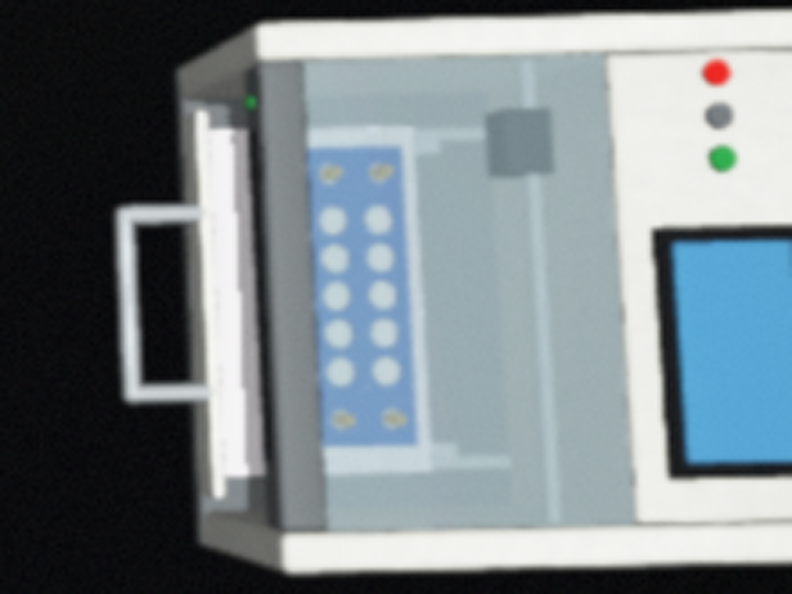

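View pics/s20.png

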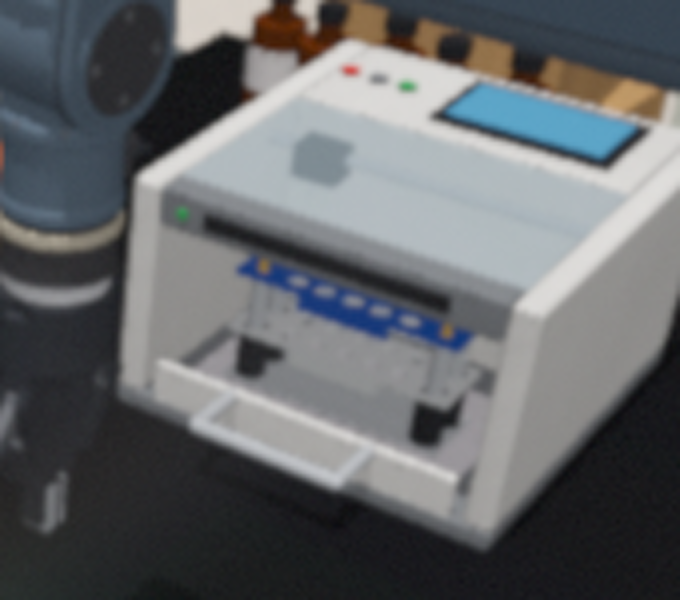

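The lip is level with the face: it moved from y=-0.169 to -0.340, about 170 mm, and the push ended on a firm stop. Both tiers are still on the posts, and the arm is clear of everything.

Run:
```python
from h import *
st=env.state(); print(abs(st['joint_velocities']).max(), st['contact_force'])
print(env.hand_in())
```

```text
0.010155874020771779 [ 0.77555347 -0.82429153 -0.60741005]
the job is handed in; nothing more can be done
None
```

The rack is back in and the job was handed in at about 30 s of the 70 s allowed; the system gave no verdict. I drew the tray out to its stop, seated the grey tier and then the larger blue one, let go of each, and pushed the tray home with closed fingers against the bar.

**Last checks:**
- **Grey tier:** its top measured 76.6–77.2 mm on the four posts (77 expected), taken before the blue tier went on.
- **Blue tier:** its top measured 126.6–127.6 mm (127 expected), with pins through all four corner holes before and after the push.
- **Tray:** the lip travelled about 171 mm and the bar about 168 mm, and the push ended on a firm stop at 20 N with the lip level with the face. After homing I confirmed the tiers only by picture, not by a new height measurement.
- **Bystanders:** I saw no jar, bottle, beaker or spatula move, but I did not measure them again at the end.

**Disagreement:** the top and wrist cameras differed by about 2.5 mm in y on the posts' centre. I used the wrist view of holes against pins, and the seating bore it out.

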